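# Pack the parts bins on the assembly board

## Task

Lift every parts bin that hangs on the rail up and off it and stand it on the assembly board with the grey bin, so that all the bins stand upright in one row, in any order, lipped backs flush against the back fence, butted side by side without gaps starting from the dark fixed end block. Then slide the orange stop up against the last bin so that it holds the row closed. Leave the other things on the bench where they are.

Things in the scene. Friction and masses are not known exactly. Their poses are not given: they have to be found in the camera images.
- rail: Bin rail, fixed, place and yaw vary: a level steel bar 4 mm thick (x), 520 mm long (y), from 51 to 96 mm above the bench, on two blue end posts. Origin on the bench below the bar's middle; x points away from the robot, y along the bar. Bins hang on its -x side about 120 mm apart, front to the robot: raise one 12 mm or more (25 is safe), then draw it to -x.
- board: Plywood assembly board, fixed, place and yaw vary: 12 mm thick, 116 mm (x) by 400 mm (y). Origin at bench level. Back fence along its far side: front face at x = +42 mm, 12 mm thick, top 32 mm above the bench (bin lips pass over it). Dark end block at its +y end, 57 mm high. A bin in place has its origin at x = +42, z = +12 mm in this frame and the board's yaw.
- stop (a joint): Sliding stop on the board: orange upright plate 90 mm (x) by 16 mm (y), top 60 mm above the bench; slides along the board's y and stays where left (about 1.5 N friction). Value in m: 0 = fully open, face at y = -165 mm of the board; it grows towards the end block, to 0.25. It starts 30 to 130 mm in, which leaves too little room for a long row.
- stop_face (a point): The stop's face that looks to the end block (+y of the board), at the board's top, on the line x = 0 of the board; axes as the board's.
- stop_grip (a point): The point to grip on the stop: middle of the black fin on its plate, 34 mm (x) by 14 mm (y), from 60 to 98 mm above the bench; this point is 82 mm above the bench, 8 mm behind the stop's face.
- end_face (a point): The end block's face that looks to the stop (-y), at the board's top, at x = 0, y = +180 mm of the board.
- bin_red: Red parts bin, open box 52 mm wide (y), 84 deep (x), 50 high, walls 3, front 28 high; 0.1 to 0.2 kg. Origin at the underside of its back wall's outer face: x points out of the back, centre 42 mm along -x. A lip 44 mm wide juts 12 mm from the back's top, turned down to 34 mm above the underside, 8 mm slot. Hangs by it on the rail, underside 50 mm up, drooping a little, or is absent (None).
- bin_blue: Blue parts bin, same as the red one (see bin_red for shape, size and axes). It hangs on the rail at the start, or is absent (None all along).
- bin_green: Green parts bin, same as the red one (see bin_red for shape, size and axes). It hangs on the rail at the start, or is absent (None all along).
- bin_yellow: Yellow parts bin, same as the red one (see bin_red for shape, size and axes). It hangs on the rail at the start, or is absent (None all along).
- bin_grey: Grey parts bin, same shape, size and axes as the red one; always there, standing loose on the board at the start, lip towards the fence, a little crooked, away from the fence and the end block. In all bins small parts are fixed to the floor, at most 11 mm high; the room above them is free.
- glue_bottle: White glue bottle with red cap, 56 mm across, 160 mm high; origin at its underside. Not part of the job: leave alone.
- tape_measure: Yellow tape measure, 70 x 36 x 62 mm high; origin at its underside. Not part of the job: leave alone.
- varnish_tin: Green varnish tin, 70 mm across, 75 mm high; origin at its underside. Not part of the job: leave alone.
- screwdriver: Screwdriver with red handle, lying; origin at its underside. Not part of the job: leave alone.
- mallet: Wooden mallet, lying, handle 200 mm, head 65 x 100 x 60 mm; origin at its underside. Not part of the job: leave alone.
- sanding_block: Cork sanding block, 60 x 110 x 35 mm high; origin at its underside. Not part of the job: leave alone.
- screw_jar: Glass jar with brass lid, 64 mm across, 80 mm high; origin at its underside. Not part of the job: leave alone.
Mind the look-alikes: they are no part of the job. There is more than one size of the bin_blue; the job needs the smaller.

How it is judged:
By the outcome, as a careful person would: the job done as asked, in the order asked, and still so for the second after the job is handed in, with the robot touching nothing.
Of bin_red, bin_blue, bin_green, bin_yellow only 2 to 4 are there at a start; the rules pass over those that are not, and their reading is None.
At some moment in a run one of bin_grey may be knocked a few centimetres aside while the robot is not near it.
Once in a run the grip may slacken for a moment while it holds something.
It also fails if it takes over 210 s, if anything falls off the work surface, if the arm or the gripper's body presses on something with over 40 N, if the wrist force passes 120 N, or if a joint passes its speed limit or range.

## Robot

A 6-joint arm with a two-finger parallel gripper is mounted at the origin on the work surface. World frame = base frame: x ahead of the robot, y to its left, z up, the work surface at z = 0. Lengths are in mm, angles in degrees, forces in N, time in s.
With the tool pointing down it reaches from about 300 to 850 mm from the base axis. Payload 4.2 kg.
Tool frame: the origin (TCP) lies at the very end of the fingers, on their centre line; the grasp point (between the pads) lies 19 mm behind it; z points along the fingers, y is the line along which they close (so a half turn about z gives the same grasp; the last joint's range is limited). The gripper opens to 91 mm and grips with 3 to 60 N. Pads are 32 mm wide; open, the fingers measure 118 mm over their backs; the gripper's body (76 mm by 178 mm) begins 60 mm behind the grasp point.
Start: joints at [76.203, 18.312, 89.639, -0, 72.044, -1.146], TCP at [125.932, 561.056, 213.976] pointing down, gripper open.
Joint ranges: [-177.97, 177.97], [-48.28, 115.42], [12.27, 149.76], [-77.06, 257.06], [2.81, 150.46], [-146.56, 146.56]. Speed limits (degrees/s): [147.25, 147.25, 180, 180, 180, 180].

## Interface

Orientations are given as [roll, pitch, yaw] about the fixed x, y, z axes, in that order (R = Rz(yaw) Ry(pitch) Rx(roll)).
In Python, from workcell import env, grab_frame gives the robot as it stands. The module is installed in compiled form; this text tells all that it offers.
- The arm moves only by the tool move_arm, never from a script. Its argument "plan" is a list of rows, each an object of numbers: "tx", "ty", "tz": the shift along the tool's x, y, z in cm; "wx", "wy", "wz": the turn, a rotation vector about the tool's x, y, z in rad. In form: [{"tx": .., "ty": .., "tz": .., "wx": .., "wy": .., "wz": ..}, ...]. A call has 1 to 12 rows; each row shifts and turns the commanded pose from where the row before left it, along the tool's axes as they then stand; what a row does not reach is not made up. A row lasts 1/12 s, in which the tool goes at most 41.7 mm and 7.16 degrees, less where a joint would pass 70% of its speed; a pose out of reach is approached as far as the arm can. A call is refused whole if a number of a shift passes 4.17 or a number of a turn 0.125, either way. A call with a gripper value outside its range is refused whole. "gripper" is the finger opening in cm, from 0 to 9.12, set as the call begins (left out, the last holds). The fingers move at their own pace and stop on an object; "force" is the grip in N (left out, the last holds). Time passes only in rows, so rows that do not move let the fingers close. It gives the time, the measured TCP pose, the force, the opening and the grip force at its end, in the units of the state.
- env.state(): the state, without advancing time (a new reading comes with each control period).
- grab_frame(name): name is "scene" or "top" or "wrist"; returns a dict with "color" (400x640x3 uint8, red, green, blue), "vfov" (degrees; the focal length in pixels is half the picture's height over the tangent of half this angle, whatever the lens; pixels are square), "cx", "cy" (the principal point, pixels), "view" (4x4, takes a point from world to camera coordinates). Camera axes: x right, y up, looking along -z (the intrinsics and any distortion apply to the point x, -y, -z); pixel columns grow to the right and rows downward; lengths in mm; the calibration is good to about 2 mm. The wrist camera is an equidistant fisheye: a pixel r from the principal point sees the ray r / f radians off the axis. A picture is of the moment at which its call begins. There is no depth.
- env.job_done(): hands the job in; it is judged then, once.
The state is a dict: "time_s": time; "qpos": joint angles; "qvel": joint speeds; "effort": joint torques, N m; "ee_pos": TCP position; "ee_rot": TCP orientation; "force": force on the tool from outside, world axes, zero at the start; "torque": the same for the moment, N m; "gripper_width": finger opening in mm; "gripper_force": force on a finger pad.
Only numpy, scipy, OpenCV 4.12 (cv2) and the standard library are available. Lean on these libraries where they do the work, as an engineer would, in place of code of your own. Each camera call takes 0.05 s, during which the arm holds its last target. There are 200 camera calls.

## Working session

There is one attempt and no reset: what is moved stays moved. The work goes in short steps, Python scripts to look and compute and a tool call to move; the robot and the scene stay as the last step left them, time stands still between calls to the robot, and variables do not carry over. Pictures are saved under pics/ and viewed, at most 14 in all, crops included, and the job is handed in when it is done.

Besides the shell and the picture viewer there is one more tool, called after "Call:" as name([rows], argument=value, ...), one row to a line, values as JSON. move_arm: Moves the arm, as the interface text tells. Its arguments: {"type":"object","properties":{"plan":{"type":"array","items":{"type":"object","properties":{"tx":{"type":"number"},"ty":{"type":"number"},"tz":{"type":"number"},"wx":{"type":"number"},"wy":{"type":"number"},"wz":{"type":"number"}}}},"gripper":{"type":"number"},"force":{"type":"number"}},"required":["plan"]}

```bash
mkdir -p pics; cat > h.py <<'E'
import numpy as np, cv2
from workcell import env, grab_frame
def save(f,n): cv2.imwrite('pics/'+n,cv2.cvtColor(f['color'],cv2.COLOR_RGB2BGR))
def ray(f,u,v,fish=False):
    fl=f['color'].shape[0]/2/np.tan(np.radians(f['vfov']/2))
    a,b=(u-f['cx'])/fl,(v-f['cy'])/fl
    if fish:
        r=np.hypot(a,b); s=np.sin(r)/max(r,1e-9); d=np.array([a*s,-b*s,-np.cos(r)])
    else: d=np.array([a,-b,-1])
    V=np.array(f['view']); R=V[:3,:3]; c=-R.T@V[:3,3]
    return c,R.T@d
def onz(f,u,v,z,fish=False):
    c,d=ray(f,u,v,fish); return c+d*(z-c[2])/d[2]
def proj(f,p,fish=False):
    V=np.array(f['view']); q=V[:3,:3]@np.array(p,float)+V[:3,3]
    fl=f['color'].shape[0]/2/np.tan(np.radians(f['vfov']/2))
    x,y,z=q[0],-q[1],-q[2]
    if fish:
        r=np.hypot(x,y); t=np.arctan2(r,z)/max(r,1e-9); return np.array([f['cx']+fl*x*t,f['cy']+fl*y*t])
    return np.array([f['cx']+fl*x/z,f['cy']+fl*y/z])
E
python3 - <<'E'
from h import *
for n in('scene','top','wrist'):
    f=grab_frame(n); save(f,n+'0.png'); V=np.array(f['view']); print(n,f['vfov'],f['cx'],f['cy'],(-V[:3,:3].T@V[:3,3]).round())
print(env.state())
E
```

```text
scene 56.765661538926665 321.62090232162984 203.06841573850767 [ 903. -642.  996.]
top 50.113485097627105 311.0811593533138 191.7190649154535 [ 276.    5. 1308.]
wrist 65.70646984690485 318.25049449025164 202.6620631855948 [ 43. 580. 384.]
{'time_s': 0.15, 'qpos': array([ 7.62055195e+01,  1.83421734e+01,  8.96891014e+01, -7.09938596e-04,
        7.20427210e+01, -1.14682513e+00]), 'qvel': array([-0.00521816, -0.19649286, -0.20817453, -0.00760934, -0.06651776,
        0.05048137]), 'effort': array([-5.21363163e-04, -4.12774086e+01, -2.32154292e+01,  7.27102160e-02,
        4.33481298e-02, -8.62607112e-05]), 'ee_pos': array([125.82417536, 560.69098415, 213.33243356]), 'ee_rot': array([-1.79926005e+02, -8.06055928e-04,  1.67352563e+02]), 'force': array([ 0.18155482,  0.19775932, -0.35079446]), 'torque': array([ 0.00187899, -0.0582835 ,  0.00141044]), 'gripper_force': 0.0, 'gripper_width': 91.01732403044987}
```

View pics/top0.png

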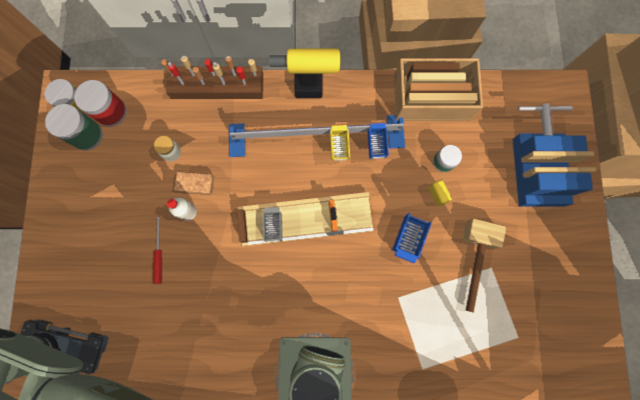

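View pics/scene0.png

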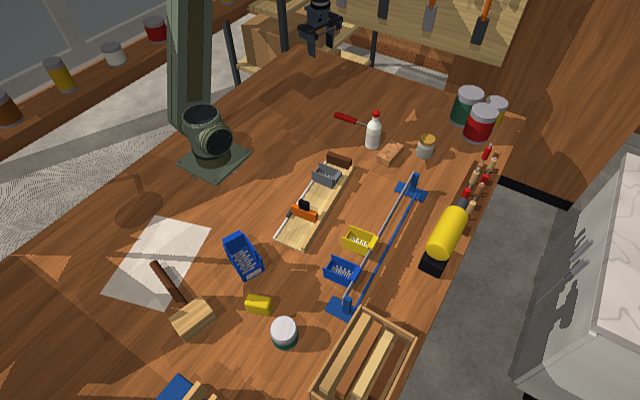

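Top view: bins on the rail are yellow (340,143) and blue (378,142). The board has the grey bin at (272,224), the stop at (333,213) and the end block at (242,225). The look-alike is the large blue bin at (412,238); the tape at (441,192) and the drill at (312,60) are other yellow things. I pick the smaller blue one on the rail and check it in a crop.

```bash
python3 - <<'E'
import cv2
a=cv2.imread('pics/top0.png')
cv2.imwrite('pics/topc.png',cv2.resize(a[115:260,220:415],None,fx=4,fy=4,interpolation=cv2.INTER_CUBIC))
b=cv2.imread('pics/scene0.png')
cv2.imwrite('pics/scenec.png',cv2.resize(b[140:320,265:435],None,fx=3.3,fy=3.3,interpolation=cv2.INTER_CUBIC))
E
```

```text
(no output)
```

View pics/topc.png

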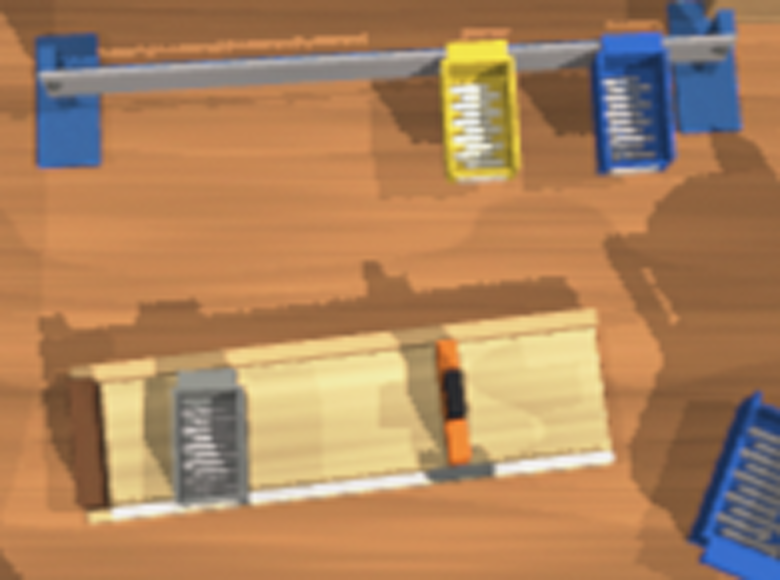

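View pics/scenec.png

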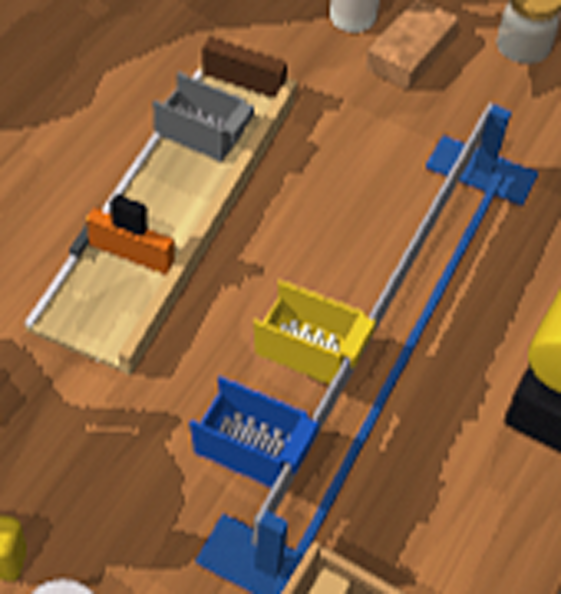

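The crop shows the blue and yellow rail bins the same size as the grey one, the large blue one clearly bigger, end block at left (+y), fence on the far side. Now rough poses.

```bash
python3 - <<'E'
from h import *
f=grab_frame('top')
def c(u,v,z): print((u,v),onz(f,220+u/4,115+v/4,z).round(0))
for u,v,z in [(98,378,57),(108,508,57),(597,312,32),(613,460,12),(600,326,32),(437,342,60),(453,392,98),(448,465,60),(177,388,62),(240,388,62),(245,500,40),(180,500,40),(450,60,100),(507,57,100),(597,52,100),(660,50,100),(45,75,96),(728,40,96)]: c(u,v,z)
E
```

```text
(98, 378) [471. 206.  57.]
(108, 508) [375. 196.  57.]
(597, 312) [ 525. -168.   32.]
(613, 460) [ 415. -180.   12.]
(600, 326) [ 514. -170.   32.]
(437, 342) [497. -45.  60.]
(453, 392) [454. -55.  98.]
(448, 465) [406. -52.  60.]
(177, 388) [462. 147.  62.]
(240, 388) [462. 100.  62.]
(245, 500) [382.  97.  40.]
(180, 500) [382. 145.  40.]
(450, 60) [702. -55. 100.]
(507, 57) [704. -97. 100.]
(597, 52) [ 708. -164.  100.]
(660, 50) [ 710. -210.  100.]
(45, 75) [692. 246.  96.]
(728, 40) [ 719. -262.   96.]
```

Call:
move_arm([
  {"tx":-3.0,"ty":-2.3},
  {"tx":-3.0,"ty":-2.3},
  {"tx":-3.0,"ty":-2.3},
  {"tx":-3.0,"ty":-2.3},
  {"tx":-3.0,"ty":-2.3},
  {"tx":-3.0,"ty":-2.3},
  {"tx":-3.0,"ty":-2.3},
  {"tx":-3.0,"ty":-2.3},
  {"tx":-3.0,"ty":-2.3},
  {"tx":-3.0,"ty":-2.3},
  {"tx":-3.0,"ty":-2.3},
  {"tx":-3.0,"ty":-2.3},
])

```text
schema error: expected keys tx, ty, tz, wx, wy, wz
```

Call:
move_arm([
  {"tx":-3.0,"ty":-2.3},
  {"tx":-3.0,"ty":-2.3},
  {"tx":-3.0,"ty":-2.3},
  {"tx":-3.0,"ty":-2.3},
  {"wz":-0.112},
  {"wz":-0.112},
  {"wz":-0.112},
  {},
  {},
])

```text
schema error: expected keys tx, ty, tz, wx, wy, wz
```

```bash
cat >> h.py <<'E'
from scipy.spatial.transform import Rotation as Rn
def to(p,yaw=None):
    "shift to world point p in cm along the tool axes now; turn wz after it"
    s=env.state(); R=Rn.from_euler('xyz',s['ee_rot'],degrees=True).as_matrix()
    d=R.T@(np.array(p)-s['ee_pos'])/10; print('t',s['time_s'],'pos',s['ee_pos'].round(1),s['ee_rot'].round(2),'F',s['force'].round(1),'w',round(s['gripper_width'],1),'| go',d.round(2), end=' ')
    if yaw is not None: print('wz',round(-np.radians((yaw-s['ee_rot'][2]+180)%360-180),4),end='')
    print()
E
python3 - <<'E'
from h import *
to((525,80,214),-173.4)
f=grab_frame('wrist'); save(f,'w1.png')
E
```

```text
t 0.2 pos [125.8 560.8 213.5] [-179.94   -0.    167.35] F [0.5 0.6 1.4] w 91.1 | go [-4.947e+01 -3.817e+01 -2.000e-02] wz -0.3359
```

View pics/w1.png

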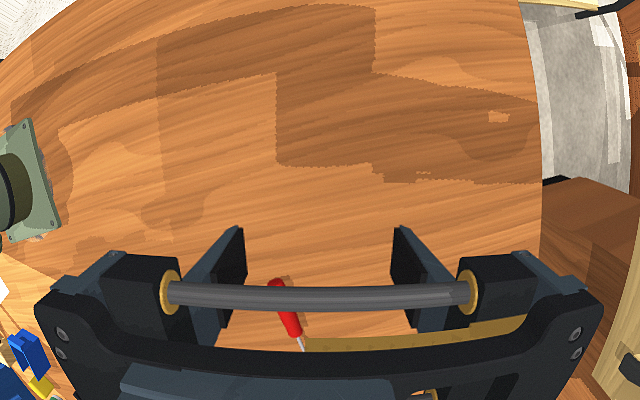

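All six keys are needed. Moving again.

Call:
move_arm([
  {"tx":-3.2,"ty":-2.3,"tz":0,"wx":0,"wy":0,"wz":0},
  {"tx":-3.2,"ty":-2.3,"tz":0,"wx":0,"wy":0,"wz":0},
  {"tx":-3.2,"ty":-2.3,"tz":0,"wx":0,"wy":0,"wz":0},
  {"tx":-3.2,"ty":-2.3,"tz":0,"wx":0,"wy":0,"wz":0},
  {"tx":-3.2,"ty":-2.3,"tz":0,"wx":0,"wy":0,"wz":0},
  {"tx":-3.2,"ty":-2.3,"tz":0,"wx":0,"wy":0,"wz":0},
  {"tx":-3.2,"ty":-2.3,"tz":0,"wx":0,"wy":0,"wz":0},
  {"tx":-3.2,"ty":-2.3,"tz":0,"wx":0,"wy":0,"wz":0},
  {"tx":-3.2,"ty":-2.3,"tz":0,"wx":0,"wy":0,"wz":0},
  {"tx":-3.2,"ty":-2.3,"tz":0,"wx":0,"wy":0,"wz":0},
  {"tx":-3.2,"ty":-2.3,"tz":0,"wx":0,"wy":0,"wz":0},
  {"tx":-3.2,"ty":-2.3,"tz":0,"wx":0,"wy":0,"wz":0},
])

```text
time_s: 1.25
ee_pos: [441.1, 205.9, 214.1]
ee_rot: [180.0, 0.0, 167.3]
force: [-0.2, 0.7, -0.3]
gripper_width: 91.3
gripper_force: 0.0
```

Call:
move_arm([
  {"tx":-3.2,"ty":-2.3,"tz":0,"wx":0,"wy":0,"wz":0},
  {"tx":-3.2,"ty":-2.3,"tz":0,"wx":0,"wy":0,"wz":0},
  {"tx":-3.2,"ty":-2.3,"tz":0,"wx":0,"wy":0,"wz":0},
  {"tx":-3.2,"ty":-2.3,"tz":0,"wx":0,"wy":0,"wz":0},
  {"tx":0,"ty":0,"tz":0,"wx":0,"wy":0,"wz":-0.112},
  {"tx":0,"ty":0,"tz":0,"wx":0,"wy":0,"wz":-0.112},
  {"tx":0,"ty":0,"tz":0,"wx":0,"wy":0,"wz":-0.112},
  {"tx":0,"ty":0,"tz":0,"wx":0,"wy":0,"wz":0},
  {"tx":0,"ty":0,"tz":0,"wx":0,"wy":0,"wz":0},
])

```text
time_s: 2.0
ee_pos: [544.8, 89.8, 213.8]
ee_rot: [180.0, -0.0, -173.6]
force: [-0.5, 0.1, 0.3]
gripper_width: 91.2
gripper_force: 0.0
```

```bash
python3 - <<'E'
from h import *
to((560,80,214),-173.4)
f=grab_frame('wrist'); save(f,'w2.png')
E
```

```text
t 2.0 pos [544.8  89.8 213.8] [ 1.7999e+02 -2.0000e-02 -1.7357e+02] F [-0.5  0.1  0.3] w 91.2 | go [-1.4  -1.15 -0.02] wz -0.003
```

View pics/w2.png

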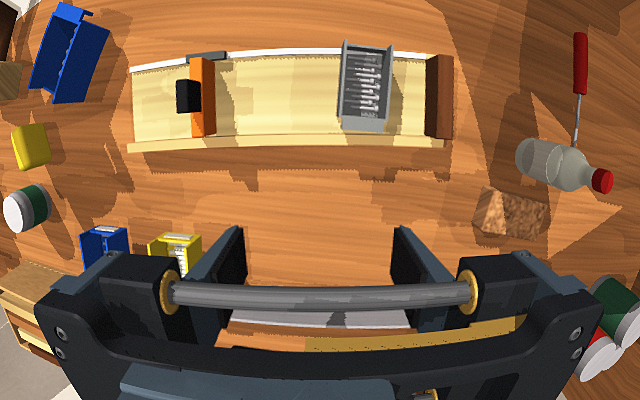

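```bash
python3 - <<'E'
import cv2
a=cv2.imread('pics/w2.png')
x=cv2.resize(a[35:165,325:475],None,fx=4,fy=4,interpolation=cv2.INTER_CUBIC)
y=cv2.resize(a[35:165,120:250],None,fx=4,fy=4,interpolation=cv2.INTER_CUBIC)
import numpy as np
cv2.imwrite('pics/w2c.png',cv2.resize(np.hstack([y,x])[:, :],None,fx=.714,fy=.714,interpolation=cv2.INTER_AREA))
E
```

```text
(no output)
```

View pics/w2c.png

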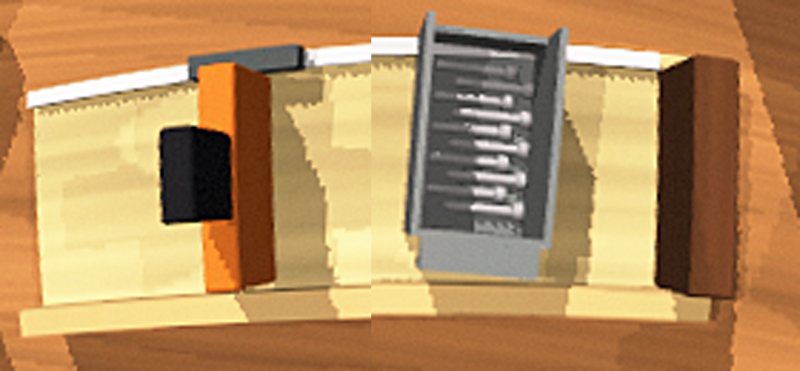

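```bash
python3 - <<'E'
from h import *
# same pose: use fresh frame's calibration
f=grab_frame('wrist')
def L(u,v,z,n=''): 
    p=onz(f,120+u/2.857,35+v/2.857,z,True); print(n,p.round(1)); return p[:2]
def Rr(u,v,z,n=''): 
    p=onz(f,325+(u-371.4)/2.857,35+v/2.857,z,True); print(n,p.round(1)); return p[:2]
a=Rr(660,70,12,'efb front');b=Rr(657,287,12,'efb back');c=Rr(695,57,57,'eft front');d=Rr(692,297,57,'eft back')
e=Rr(708,296,32,'fence+y');g=L(22,311,32,'fence-y'); h=L(245,292,32,'fence mid')
d1=e-g; print('fence len',np.hypot(*d1),'yaw',np.degrees(np.arctan2(-d1[0],d1[1])))
for x,y in((a,b),(c,d)): q=y-x; print('end yaw',np.degrees(np.arctan2(q[1],q[0])),np.hypot(*q))
A=Rr(432,13,62,'FL');B=Rr(568,28,62,'FR');C=Rr(410,233,62,'BL');D=Rr(550,245,62,'BR')
print('w',np.hypot(*(B-A)),np.hypot(*(D-C)),'d',np.hypot(*(C-A)),np.hypot(*(D-B)))
q=(C+D-A-B)/2;print('yaw',np.degrees(np.arctan2(q[1],q[0])),'centre',(A+B+C+D)/4)
L(235,66,60,'stop front');L(235,290,60,'stop back');L(193,132,98,'fin a');L(230,140,98);L(193,220,98)
E
```

```text
efb front [378.4 205.1  12. ]
efb back [473.5 216.9  12. ]
eft front [379.8 203.8  57. ]
eft back [473.4 215.7  57. ]
fence+y [472.7 233.2  32. ]
fence-y [ 517.4 -161.2   32. ]
fence mid [503.5 -47.7  32. ]
fence len 396.9246012724574 yaw 6.459914332913231
end yaw 7.052628168461657 95.84039051904463
end yaw 7.254745279423532 94.26739500647153
FL [383.2 101.6  62. ]
FR [380.5 151.6  62. ]
BL [465.4 103.1  62. ]
BR [462.6 154.8  62. ]
w 50.02667925429678 51.75493696612679 d 82.16544747976484 82.22592305087731
yaw 1.6329589048709856 centre [422.92815472 127.76593787]
stop front [413.1 -49.   60. ]
stop back [499.5 -41.7  60. ]
fin a [441.5 -46.9  98. ]
 [444.1 -32.9  98. ]
 [471.7 -44.4  98. ]
```

End face, fence and grey bin sizes check out (397/95/52×82 mm): board origin ≈ (453.4, 31), yaw ≈ 6.7°; grey bin centre (423,128), yaw 1.6°. I grip its −y side wall, then move it home.

```bash
python3 - <<'E'
from h import *
to((423.7,103.3,70),-178.4)
E
```

```text
t 2.1 pos [544.8  90.  213.9] [ 179.99   -0.   -173.51] F [ 0.1  0.6 -0.2] w 91.3 | go [11.88  2.69 14.39] wz 0.0854
```

Call:
move_arm([
  {"tx":3.0,"ty":0.7,"tz":0,"wx":0,"wy":0,"wz":0},
  {"tx":3.0,"ty":0.7,"tz":0,"wx":0,"wy":0,"wz":0},
  {"tx":3.0,"ty":0.7,"tz":0,"wx":0,"wy":0,"wz":0},
  {"tx":2.9,"ty":0.6,"tz":0,"wx":0,"wy":0,"wz":0},
  {"tx":0,"ty":0,"tz":3.0,"wx":0,"wy":0,"wz":0.085},
  {"tx":0,"ty":0,"tz":3.0,"wx":0,"wy":0,"wz":0},
  {"tx":0,"ty":0,"tz":3.0,"wx":0,"wy":0,"wz":0},
  {"tx":0,"ty":0,"tz":3.0,"wx":0,"wy":0,"wz":0},
  {"tx":0,"ty":0,"tz":1.5,"wx":0,"wy":0,"wz":0},
  {"tx":0,"ty":0,"tz":0,"wx":0,"wy":0,"wz":0},
  {"tx":0,"ty":0,"tz":0,"wx":0,"wy":0,"wz":0},
], gripper=4.0)

```text
time_s: 3.02
ee_pos: [423.4, 103.1, 78.8]
ee_rot: [-180.0, -0.1, -178.3]
force: [0.6, 0.4, 0.7]
gripper_width: 40.2
gripper_force: 0.0
```

```bash
python3 - <<'E'
from h import *
to((423.7,103.3,31),-178.4)
f=grab_frame('wrist'); cv2.imwrite('pics/w3.png',cv2.resize(cv2.cvtColor(f['color'],cv2.COLOR_RGB2BGR)[100:340,150:490],None,fx=2.2,fy=2.2))
E
```

```text
t 3.0167 pos [423.4 103.1  78.8] [-1.7999e+02 -6.0000e-02 -1.7830e+02] F [0.6 0.4 0.7] w 40.2 | go [-0.04  0.02  4.78] wz 0.0018
```

View pics/w3.png

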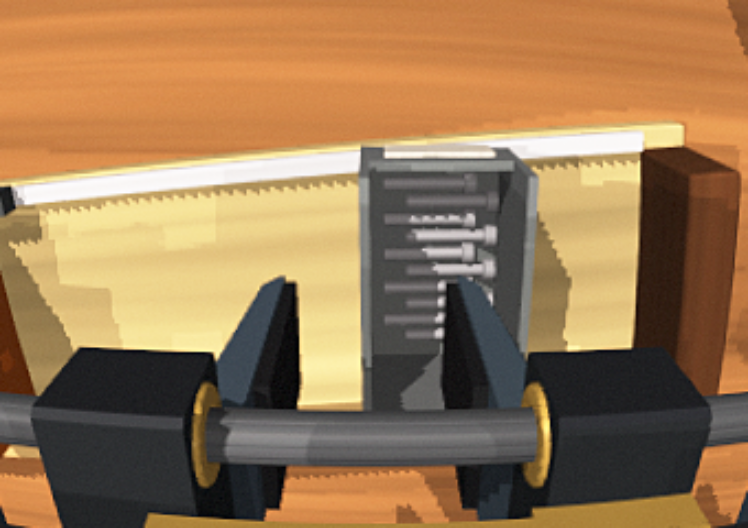

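The left (−y) wall at crop u≈365 lies midway between the finger pads (298, 447), and the inner finger clears the far wall. I descend and grip.

Call:
move_arm([
  {"tx":0,"ty":0,"tz":1.6,"wx":0,"wy":0,"wz":0},
  {"tx":0,"ty":0,"tz":1.6,"wx":0,"wy":0,"wz":0},
  {"tx":0,"ty":0,"tz":1.5,"wx":0,"wy":0,"wz":0},
  {"tx":0,"ty":0,"tz":0,"wx":0,"wy":0,"wz":0},
  {"tx":0,"ty":0,"tz":0,"wx":0,"wy":0,"wz":0},
])

```text
time_s: 3.48
ee_pos: [424.4, 103.2, 32.9]
ee_rot: [180.0, 0.1, -178.3]
force: [1.1, -0.7, -0.4]
gripper_width: 40.1
gripper_force: 0.0
```

Call:
move_arm([
  {"tx":0,"ty":0,"tz":0,"wx":0,"wy":0,"wz":0},
  {"tx":0,"ty":0,"tz":0,"wx":0,"wy":0,"wz":0},
  {"tx":0,"ty":0,"tz":0,"wx":0,"wy":0,"wz":0},
  {"tx":0,"ty":0,"tz":0,"wx":0,"wy":0,"wz":0},
  {"tx":0,"ty":0,"tz":0,"wx":0,"wy":0,"wz":0},
  {"tx":0,"ty":0,"tz":0,"wx":0,"wy":0,"wz":0},
], gripper=0, force=30)

```text
time_s: 3.98
ee_pos: [423.7, 103.0, 32.2]
ee_rot: [-180.0, 0.0, -178.3]
force: [-0.0, -0.5, 0.2]
gripper_width: 3.0
gripper_force: 6.8
```

```bash
cat >> h.py <<'E'
O=np.array([453.4,31.3]); YB=6.7
def bd(x,y,z):
    t=np.radians(YB); return np.array([O[0]+x*np.cos(t)-y*np.sin(t),O[1]+x*np.sin(t)+y*np.cos(t),z])
E
python3 - <<'E'
from h import *
print(bd(0,154,0)); to(bd(-4,154-24.5-4,34),-173.3)
E
```

```text
[435.43270649 184.24828003   0.        ]
t 3.9833 pos [423.7 103.   32.2] [-1.8000e+02  2.0000e-02 -1.7826e+02] F [-0.  -0.5  0.2] w 3.0 | go [-1.27  5.22 -0.18] wz -0.0865
```

Call:
move_arm([
  {"tx":0,"ty":0,"tz":-0.5,"wx":0,"wy":0,"wz":0},
  {"tx":-0.2,"ty":1.0,"tz":0,"wx":0,"wy":0,"wz":0},
  {"tx":-0.2,"ty":1.0,"tz":0,"wx":0,"wy":0,"wz":0},
  {"tx":-0.2,"ty":1.0,"tz":0,"wx":0,"wy":0,"wz":0},
  {"tx":-0.2,"ty":1.0,"tz":0,"wx":0,"wy":0,"wz":-0.045},
  {"tx":-0.2,"ty":1.0,"tz":0,"wx":0,"wy":0,"wz":-0.042},
  {"tx":0,"ty":0,"tz":0,"wx":0,"wy":0,"wz":0},
  {"tx":0,"ty":0,"tz":0.4,"wx":0,"wy":0,"wz":0},
  {"tx":0,"ty":0,"tz":0,"wx":0,"wy":0,"wz":0},
  {"tx":0,"ty":0,"tz":0,"wx":0,"wy":0,"wz":0},
])

```text
time_s: 4.82
ee_pos: [431.1, 153.0, 32.6]
ee_rot: [-180.0, -0.1, -173.3]
force: [-0.2, -0.0, -2.1]
gripper_width: 2.8
gripper_force: 30.0
```

```bash
python3 - <<'E'
from h import *
to(bd(0,154-24.5,32.5),-173.3)
E
```

```text
t 4.8167 pos [431.1 153.   32.6] [-1.7998e+02 -7.0000e-02 -1.7329e+02] F [-0.2 -0.  -2.1] w 2.8 | go [-0.79  0.6   0.01] wz 0.0001
```

Now push +y then +x in small rows, watching the force.

Call:
move_arm([
  {"tx":0,"ty":0.15,"tz":0,"wx":0,"wy":0,"wz":0},
  {"tx":0,"ty":0.15,"tz":0,"wx":0,"wy":0,"wz":0},
  {"tx":0,"ty":0.15,"tz":0,"wx":0,"wy":0,"wz":0},
  {"tx":0,"ty":0,"tz":0,"wx":0,"wy":0,"wz":0},
  {"tx":0,"ty":0,"tz":0,"wx":0,"wy":0,"wz":0},
])

```text
time_s: 5.23
ee_pos: [431.1, 156.8, 33.0]
ee_rot: [-179.9, -0.0, -173.3]
force: [1.2, -4.4, -0.3]
gripper_width: 2.9
gripper_force: 30.0
```

Call:
move_arm([
  {"tx":-0.2,"ty":0,"tz":0,"wx":0,"wy":0,"wz":0},
  {"tx":-0.2,"ty":0,"tz":0,"wx":0,"wy":0,"wz":0},
  {"tx":-0.2,"ty":0,"tz":0,"wx":0,"wy":0,"wz":0},
  {"tx":0,"ty":0,"tz":0,"wx":0,"wy":0,"wz":0},
  {"tx":0,"ty":0,"tz":0,"wx":0,"wy":0,"wz":0},
])

```text
time_s: 5.65
ee_pos: [435.8, 157.3, 32.5]
ee_rot: [-179.9, -0.2, -173.3]
force: [-1.0, -4.7, -2.1]
gripper_width: 2.9
gripper_force: 30.0
```

Call:
move_arm([
  {"tx":-0.15,"ty":0,"tz":0,"wx":0,"wy":0,"wz":0},
  {"tx":-0.15,"ty":0,"tz":0,"wx":0,"wy":0,"wz":0},
  {"tx":0,"ty":0,"tz":0,"wx":0,"wy":0,"wz":0},
  {"tx":0,"ty":0,"tz":0,"wx":0,"wy":0,"wz":0},
])

```text
time_s: 5.98
ee_pos: [437.4, 157.5, 32.5]
ee_rot: [-179.9, -0.3, -173.3]
force: [-4.6, -5.0, 1.4]
gripper_width: 2.2
gripper_force: 30.0
```

Call:
move_arm([
  {"tx":-0.1,"ty":0.1,"tz":0,"wx":0,"wy":0,"wz":0},
  {"tx":-0.1,"ty":0,"tz":0,"wx":0,"wy":0,"wz":0},
  {"tx":0,"ty":0,"tz":0,"wx":0,"wy":0,"wz":0},
  {"tx":0,"ty":0,"tz":0,"wx":0,"wy":0,"wz":0},
])

```text
time_s: 6.32
ee_pos: [437.4, 157.5, 32.6]
ee_rot: [-179.8, -0.6, -173.3]
force: [-8.2, -10.2, 7.2]
gripper_width: 2.8
gripper_force: 30.0
```

Call:
move_arm([
  {"tx":0.15,"ty":-0.1,"tz":0,"wx":0,"wy":0,"wz":0},
  {"tx":0,"ty":0,"tz":0,"wx":0,"wy":0,"wz":0},
  {"tx":0,"ty":0,"tz":0,"wx":0,"wy":0,"wz":0},
])

```text
time_s: 6.57
ee_pos: [437.4, 157.5, 32.5]
ee_rot: [-179.9, -0.4, -173.3]
force: [-5.1, -4.1, 2.3]
gripper_width: 3.3
gripper_force: 30.0
```

Call:
move_arm([
  {"tx":0,"ty":0,"tz":0,"wx":0,"wy":0,"wz":0},
  {"tx":0,"ty":0,"tz":0,"wx":0,"wy":0,"wz":0},
  {"tx":0,"ty":0,"tz":0,"wx":0,"wy":0,"wz":0},
  {"tx":0,"ty":0,"tz":0,"wx":0,"wy":0,"wz":0},
  {"tx":0,"ty":0,"tz":-2.0,"wx":0,"wy":0,"wz":0},
  {"tx":0,"ty":0,"tz":-3.0,"wx":0,"wy":0,"wz":0},
  {"tx":0,"ty":0,"tz":-3.0,"wx":0,"wy":0,"wz":0},
  {"tx":0,"ty":0,"tz":-3.0,"wx":0,"wy":0,"wz":0},
  {"tx":0,"ty":0,"tz":-3.0,"wx":0,"wy":0,"wz":0},
  {"tx":0,"ty":0,"tz":0,"wx":0,"wy":0,"wz":0},
  {"tx":0,"ty":0,"tz":0,"wx":0,"wy":0,"wz":0},
], gripper=2.4)

```text
time_s: 7.48
ee_pos: [441.8, 159.5, 174.6]
ee_rot: [179.9, 0.3, -173.3]
force: [0.6, -0.4, -1.2]
gripper_width: 23.9
gripper_force: 0.0
```

```bash
python3 - <<'E'
from h import *
to((800,-100,180),-177.5)
E
```

```text
t 7.4833 pos [441.8 159.5 174.6] [ 179.93    0.27 -173.28] F [ 0.6 -0.4 -1.2] w 23.9 | go [-32.54 -29.96  -0.42] wz 0.0737
```

Call:
move_arm([
  {"tx":-2.6,"ty":-2.6,"tz":-0.4,"wx":0,"wy":0,"wz":0},
  {"tx":-2.6,"ty":-2.6,"tz":-0.4,"wx":0,"wy":0,"wz":0},
  {"tx":-2.6,"ty":-2.6,"tz":-0.4,"wx":0,"wy":0,"wz":0},
  {"tx":-2.6,"ty":-2.6,"tz":-0.4,"wx":0,"wy":0,"wz":0},
  {"tx":-2.6,"ty":-2.6,"tz":-0.4,"wx":0,"wy":0,"wz":0},
  {"tx":-2.6,"ty":-2.6,"tz":-0.4,"wx":0,"wy":0,"wz":0},
  {"tx":-2.6,"ty":-2.6,"tz":-0.4,"wx":0,"wy":0,"wz":0},
  {"tx":-2.6,"ty":-2.6,"tz":-0.4,"wx":0,"wy":0,"wz":0},
  {"tx":-2.6,"ty":-2.6,"tz":-0.4,"wx":0,"wy":0,"wz":0},
  {"tx":-2.6,"ty":-2.6,"tz":-0.4,"wx":0,"wy":0,"wz":0.074},
  {"tx":-2.6,"ty":-2.6,"tz":0,"wx":0,"wy":0,"wz":0},
  {"tx":0,"ty":0,"tz":0,"wx":0,"wy":0,"wz":0},
], gripper=4.0)

```text
time_s: 8.48
ee_pos: [759.5, -98.9, 207.8]
ee_rot: [-179.9, -0.1, -177.7]
force: [-2.2, 0.5, -1.2]
gripper_width: 39.9
gripper_force: 0.0
```

```bash
sed -i 's/^O=.*; YB/O=np.array([453.6,29.0]); YB/' h.py; python3 - <<'E'
from h import *
to((770,-130,214),-177.5)
f=grab_frame('wrist'); save(f,'w4.png'); save(grab_frame('top'),'t4.png')
E
```

```text
t 8.4833 pos [759.5 -98.9 207.8] [-1.7989e+02 -1.1000e-01 -1.7775e+02] F [-2.2  0.5 -1.2] w 39.9 | go [-0.92 -3.15 -0.62] wz -0.0044
```

View pics/w4.png

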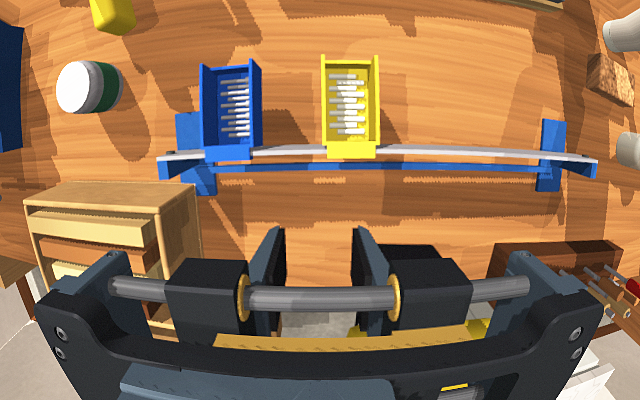

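Yellow rim corners ≈ (321,55),(379,57),(324,143),(378,146); blue ≈ (200,67),(262,62),(204,150),(261,148); rail bar at row ~155.

```bash
python3 - <<'E'
from h import *
f=grab_frame('wrist')
hsv=cv2.cvtColor(f['color'],cv2.COLOR_RGB2HSV)
for n,P,lo,hi in(('Y',[(321,55),(379,57),(324,143),(378,146)],(22,120,60),(34,255,255)),('B',[(200,67),(262,62),(204,150),(261,148)],(105,120,40),(125,255,255))):
    A,B,C,D=[onz(f,*p,z,True)[:2] for p,z in zip(P,(98,98,100,100))]
    q=(C+D-A-B)/2
    print(n,A,B,C,D,'w',np.hypot(*(B-A)),np.hypot(*(D-C)),'d',np.hypot(*q),'yaw',np.degrees(np.arctan2(q[1],q[0])),'c',(A+B+C+D)/4)
    m=cv2.inRange(hsv,lo,hi); m[:,:190]=0; m[160:]=0
    k,l,s,c=cv2.connectedComponentsWithStats(m); i=1+s[1:,4].argmax(); print(s[i])
    for r in(70,90,110,130,140):
        x=np.where(l[r]==i)[0]; print(r,x.min(),x.max(),[onz(f,u,r,99,True)[:2].round(1) for u in(x.min()-.5,x.max()+.5)])
E
```

```text
Y [620.42070874 -96.55936959] [618.42402248 -44.21457202] [700.84487573 -90.50624543] [700.92112434 -40.89420955] w 52.382865410134535 49.612094480021014 d 81.59534621148121 yaw 3.2928163302937357 c [660.15268282 -68.04359915]
[ 315   59   59  101 3889]
70 315 372 [array([ 634.8, -101.8]), array([631.4, -49.9])]
90 316 373 [array([ 653.1, -100.1]), array([649.8, -48.1])]
110 316 373 [array([671.2, -99.4]), array([668.2, -47.1])]
130 316 373 [array([689.4, -98.7]), array([686.5, -45.9])]
140 316 373 [array([698.5, -98.3]), array([695.7, -45.3])]
B [ 630.07526187 -209.15743301] [ 627.78014364 -149.37750107] [ 709.59464975 -203.7757255 ] [ 707.20481915 -147.92317808] w 59.82397371212668 55.90365233314541 d 79.54550049984924 yaw 2.462718342311258 c [ 668.6637186  -177.55845942]
[ 190   63   68   97 4608]
70 195 253 [array([ 632.8, -214.3]), array([ 635.3, -156.7])]
90 195 256 [array([ 652.1, -213.8]), array([ 653.9, -153.3])]
110 196 256 [array([ 671.3, -212.5]), array([ 672.3, -152.8])]
130 190 257 [array([ 690.3, -219. ]), array([ 690.7, -151.6])]
140 190 257 [array([ 700. , -219.2]), array([ 700. , -151.5])]
```

```bash
python3 - <<'E'
from h import *
to((660,-98.1,120),-177)
E
```

```text
t 8.6333 pos [755.5 -93.5 210.1] [ 179.91   -0.25 -177.54] F [-0.6  0.4  0.4] w 40.3 | go [ 9.52 -0.06  9.05] wz -0.0095
```

Call:
move_arm([
  {"tx":2.4,"ty":0,"tz":0,"wx":0,"wy":0,"wz":0},
  {"tx":2.4,"ty":0,"tz":0,"wx":0,"wy":0,"wz":0},
  {"tx":2.4,"ty":0,"tz":0,"wx":0,"wy":0,"wz":-0.009},
  {"tx":2.3,"ty":0,"tz":0,"wx":0,"wy":0,"wz":0},
  {"tx":0,"ty":0,"tz":3.0,"wx":0,"wy":0,"wz":0},
  {"tx":0,"ty":0,"tz":3.0,"wx":0,"wy":0,"wz":0},
  {"tx":0,"ty":0,"tz":2.4,"wx":0,"wy":0,"wz":0},
  {"tx":0,"ty":0,"tz":0,"wx":0,"wy":0,"wz":0},
  {"tx":0,"ty":0,"tz":0,"wx":0,"wy":0,"wz":0},
  {"tx":0,"ty":0,"tz":0,"wx":0,"wy":0,"wz":0},
  {"tx":0,"ty":0,"tz":0,"wx":0,"wy":0,"wz":0},
])

```text
time_s: 9.55
ee_pos: [662.5, -97.8, 131.3]
ee_rot: [-180.0, 0.2, -177.0]
force: [-0.1, 0.2, 0.3]
gripper_width: 40.0
gripper_force: 0.0
```

```bash
python3 - <<'E'
from h import *
to((660,-98.1,70),-177)
f=grab_frame('wrist'); cv2.imwrite('pics/w5.png',cv2.resize(cv2.cvtColor(f['color'],cv2.COLOR_RGB2BGR)[60:340,130:510],None,fx=2,fy=2))
E
```

```text
t 9.55 pos [662.5 -97.8 131.3] [-179.96    0.22 -176.98] F [-0.1  0.2  0.3] w 40.0 | go [ 0.27 -0.02  6.13] wz 0.0004
```

View pics/w5.png

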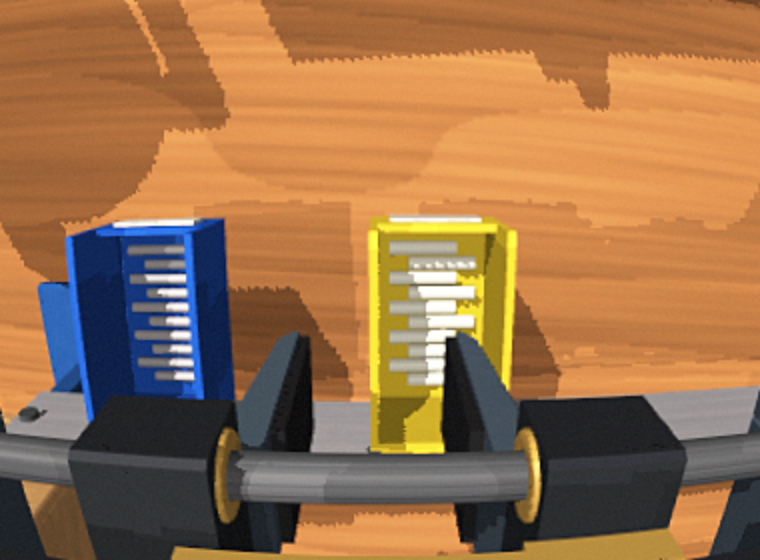

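Yellow's −y wall at u≈373 sits between the pads (310, 445), clear of blue at 225. I descend and grip.

Call:
move_arm([
  {"tx":0.2,"ty":0,"tz":2.0,"wx":0,"wy":0,"wz":0},
  {"tx":0,"ty":0,"tz":2.0,"wx":0,"wy":0,"wz":0},
  {"tx":0,"ty":0,"tz":2.0,"wx":0,"wy":0,"wz":0},
  {"tx":0,"ty":0,"tz":0,"wx":0,"wy":0,"wz":0},
  {"tx":0,"ty":0,"tz":0,"wx":0,"wy":0,"wz":0},
  {"tx":0,"ty":0,"tz":0,"wx":0,"wy":0,"wz":0},
])

```text
time_s: 10.1
ee_pos: [660.6, -98.3, 70.7]
ee_rot: [-180.0, 0.2, -177.0]
force: [0.7, -1.6, 1.1]
gripper_width: 39.9
gripper_force: 0.0
```

Call:
move_arm([
  {"tx":0,"ty":0,"tz":0,"wx":0,"wy":0,"wz":0},
  {"tx":0,"ty":0,"tz":0,"wx":0,"wy":0,"wz":0},
  {"tx":0,"ty":0,"tz":0,"wx":0,"wy":0,"wz":0},
  {"tx":0,"ty":0,"tz":0,"wx":0,"wy":0,"wz":0},
  {"tx":0,"ty":0,"tz":0,"wx":0,"wy":0,"wz":0},
  {"tx":0,"ty":0,"tz":0,"wx":0,"wy":0,"wz":0},
  {"tx":0,"ty":0,"tz":0,"wx":0,"wy":0,"wz":0},
  {"tx":0,"ty":0,"tz":0,"wx":0,"wy":0,"wz":0},
], gripper=0, force=40)

```text
time_s: 10.77
ee_pos: [659.5, -98.6, 69.1]
ee_rot: [-180.0, 0.0, -177.0]
force: [-0.7, -2.4, 1.6]
gripper_width: 2.5
gripper_force: 40.0
```

Call:
move_arm([
  {"tx":0,"ty":0,"tz":-0.7,"wx":0,"wy":0,"wz":0},
  {"tx":0,"ty":0,"tz":-0.7,"wx":0,"wy":0,"wz":0},
  {"tx":0,"ty":0,"tz":-0.7,"wx":0,"wy":0,"wz":0},
  {"tx":0,"ty":0,"tz":-0.7,"wx":0,"wy":0,"wz":0},
  {"tx":0,"ty":0,"tz":-0.7,"wx":0,"wy":0,"wz":0},
  {"tx":0,"ty":0,"tz":0,"wx":0,"wy":0,"wz":0},
  {"tx":0,"ty":0,"tz":0,"wx":0,"wy":0,"wz":0},
])

```text
time_s: 11.35
ee_pos: [659.3, -98.1, 104.5]
ee_rot: [-180.0, 0.0, -177.0]
force: [0.1, 1.0, -2.1]
gripper_width: 2.8
gripper_force: 40.0
```

Call:
move_arm([
  {"tx":1.5,"ty":0,"tz":0,"wx":0,"wy":0,"wz":0},
  {"tx":2.0,"ty":0,"tz":0,"wx":0,"wy":0,"wz":0},
  {"tx":2.0,"ty":0,"tz":-0.5,"wx":0,"wy":0,"wz":0},
  {"tx":1.5,"ty":0,"tz":-1.0,"wx":0,"wy":0,"wz":0},
  {"tx":0,"ty":0,"tz":-1.0,"wx":0,"wy":0,"wz":0},
  {"tx":0,"ty":0,"tz":0,"wx":0,"wy":0,"wz":0},
  {"tx":0,"ty":0,"tz":0,"wx":0,"wy":0,"wz":0},
])

```text
time_s: 11.93
ee_pos: [591.0, -102.0, 129.8]
ee_rot: [-180.0, 0.2, -177.0]
force: [0.9, -0.1, -1.4]
gripper_width: 3.1
gripper_force: 40.0
```

```bash
python3 - <<'E'
from h import *
to(bd(-6,73.5,60),-173.3)
f=grab_frame('scene'); g=grab_frame('top'); a=f['color'][130:330,230:470]; b=g['color'][115:275,220:412]
b=cv2.resize(b,(480,400)); a=cv2.resize(a,None,fx=1.3,fy=1.3); a=np.vstack([a,np.zeros((400-a.shape[0],a.shape[1],3),np.uint8)])
cv2.imwrite('pics/s6.png',cv2.cvtColor(np.hstack([b,a]),cv2.COLOR_RGB2BGR))
E
```

```text
t 11.9333 pos [ 591.  -102.   129.8] [-179.97    0.2  -177.02] F [ 0.9 -0.1 -1.4] w 3.1 | go [14.14 21.09  6.92] wz -0.0648
```

View pics/s6.png

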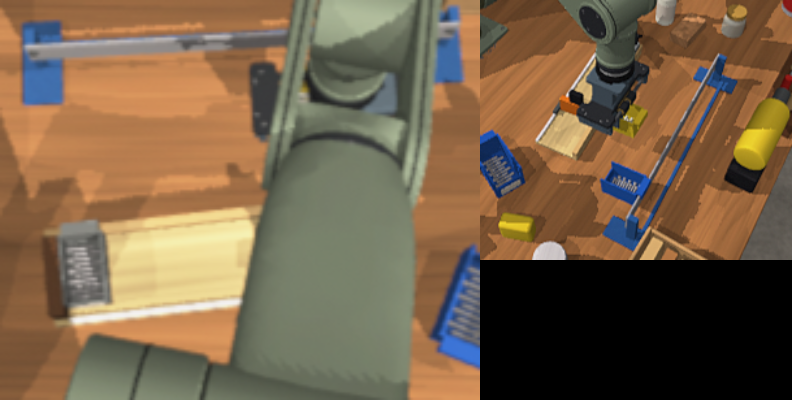

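Grey sits at the end block and yellow is held clear of the rail. Carry on to slot 2.

Call:
move_arm([
  {"tx":2.0,"ty":3.0,"tz":0,"wx":0,"wy":0,"wz":0},
  {"tx":2.0,"ty":3.0,"tz":0,"wx":0,"wy":0,"wz":0},
  {"tx":2.0,"ty":3.0,"tz":0,"wx":0,"wy":0,"wz":0},
  {"tx":2.0,"ty":3.0,"tz":0,"wx":0,"wy":0,"wz":0},
  {"tx":2.0,"ty":3.0,"tz":0,"wx":0,"wy":0,"wz":0},
  {"tx":2.0,"ty":3.0,"tz":0,"wx":0,"wy":0,"wz":0},
  {"tx":2.0,"ty":2.2,"tz":0,"wx":0,"wy":0,"wz":-0.065},
  {"tx":0,"ty":0,"tz":0,"wx":0,"wy":0,"wz":0},
  {"tx":0,"ty":0,"tz":0,"wx":0,"wy":0,"wz":0},
  {"tx":0,"ty":0,"tz":0,"wx":0,"wy":0,"wz":0},
])

```text
time_s: 12.87
ee_pos: [440.2, 92.7, 128.9]
ee_rot: [-180.0, 0.1, -173.3]
force: [0.6, -0.7, -1.7]
gripper_width: 2.9
gripper_force: 40.0
```

```bash
python3 - <<'E'
from h import *
to(bd(-6,73.5,40),-173.3)
E
```

```text
t 12.8667 pos [440.2  92.7 128.9] [-1.7999e+02  6.0000e-02 -1.7327e+02] F [ 0.6 -0.7 -1.7] w 2.9 | go [0.02 0.87 8.89] wz 0.0005
```

Call:
move_arm([
  {"tx":0,"ty":0,"tz":2.5,"wx":0,"wy":0,"wz":0},
  {"tx":0,"ty":0,"tz":2.5,"wx":0,"wy":0,"wz":0},
  {"tx":0,"ty":0,"tz":2.5,"wx":0,"wy":0,"wz":0},
  {"tx":0,"ty":0,"tz":1.3,"wx":0,"wy":0,"wz":0},
  {"tx":0,"ty":0,"tz":0,"wx":0,"wy":0,"wz":0},
  {"tx":0,"ty":0,"tz":0,"wx":0,"wy":0,"wz":0},
  {"tx":0,"ty":0,"tz":0,"wx":0,"wy":0,"wz":0},
])

```text
time_s: 13.45
ee_pos: [440.5, 92.0, 40.7]
ee_rot: [-180.0, 0.0, -173.4]
force: [0.8, -0.1, -1.3]
gripper_width: 3.0
gripper_force: 40.0
```

Call:
move_arm([
  {"tx":0,"ty":0,"tz":0.2,"wx":0,"wy":0,"wz":0},
  {"tx":0,"ty":0,"tz":0.2,"wx":0,"wy":0,"wz":0},
  {"tx":0,"ty":0,"tz":0.2,"wx":0,"wy":0,"wz":0},
  {"tx":0,"ty":0,"tz":0,"wx":0,"wy":0,"wz":0},
  {"tx":0,"ty":0,"tz":0,"wx":0,"wy":0,"wz":0},
])

```text
time_s: 13.87
ee_pos: [440.6, 92.1, 39.1]
ee_rot: [-180.0, 0.2, -173.3]
force: [-8.7, -6.0, 37.0]
gripper_width: 2.8
gripper_force: 40.0
```

Call:
move_arm([
  {"tx":0,"ty":0,"tz":-0.4,"wx":0,"wy":0,"wz":0},
  {"tx":0,"ty":0,"tz":0,"wx":0,"wy":0,"wz":0},
  {"tx":0,"ty":0,"tz":0,"wx":0,"wy":0,"wz":0},
])

```text
time_s: 14.12
ee_pos: [440.0, 92.5, 39.4]
ee_rot: [180.0, 0.1, -173.3]
force: [-0.3, -0.6, 9.1]
gripper_width: 2.7
gripper_force: 40.0
```

```bash
python3 - <<'E'
from h import *
to(bd(-6,73.5,31),-173.3)
f=grab_frame('wrist'); cv2.imwrite('pics/w7.png',cv2.resize(cv2.cvtColor(f['color'],cv2.COLOR_RGB2BGR)[80:320,150:490],None,fx=2.2,fy=2.2))
E
```

```text
t 14.1167 pos [440.   92.5  39.4] [ 1.800e+02  1.200e-01 -1.733e+02] F [-0.3 -0.6  9.1] w 2.7 | go [-0.01  0.88  0.84] wz -0.0001
```

View pics/w7.png

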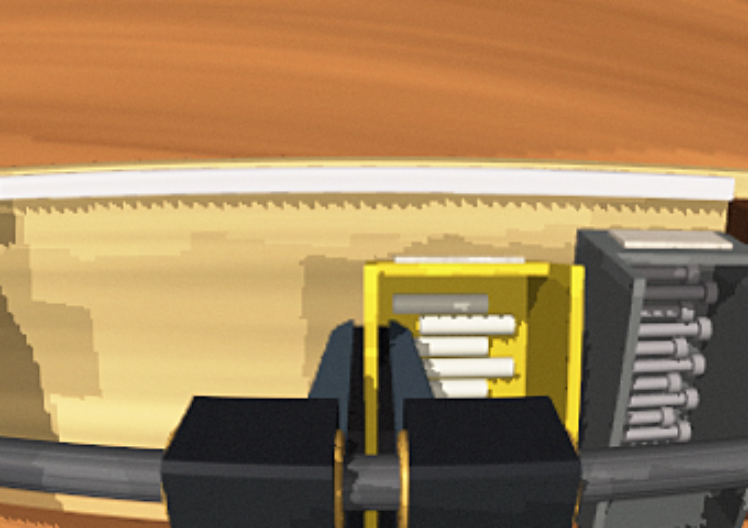

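```bash
python3 - <<'E'
from h import *
f=grab_frame('wrist')
t=np.radians(YB)
def b(u,v,z):
    p=onz(f,150+u/2.2,80+v/2.2,z,True); d=p[:2]-O; print((u,v,z),p.round(1),'board',round(d@[np.cos(t),np.sin(t)],1),round(d@[-np.sin(t),np.cos(t)],1))
print('expected board grip', )
b(366,264,70);b(582,266,70);b(577,230,62);b(630,277,40);b(395,258,48)
# project model corners of yellow if level: underside at 20
for x in(-48,36):
  for y in(65-1.5,65+50.5): print(x,y,((proj(f,bd(x,y,70),True)-[150,80])*2.2).round())
V=np.array(f['view']);print(V[:3,:3].round(2))
E
```

```text
expected board grip
(366, 264, 70) [397.5  87.6  70. ] board -48.9 64.7
(582, 266, 70) [392.4 135.3  70. ] board -48.4 112.7
(577, 230, 62) [386.1 135.2  62. ] board -54.6 113.4
(630, 277, 40) [401.8 161.2  40. ] board -36.0 137.3
(395, 258, 48) [401.8  95.2  48. ] board -43.7 71.8
-48 63.5 [360. 268.]
-48 115.5 [594. 268.]
36 63.5 [362. 566.]
36 115.5 [551. 559.]
[[-0.12  0.99  0.  ]
 [-0.95 -0.11 -0.3 ]
 [-0.3  -0.04  0.95]]
```

```bash
python3 - <<'E'
from h import *
f=grab_frame('wrist')
t=np.radians(YB)
def b(u,v,z):
    p=onz(f,150+u/2.2,80+v/2.2,z,True); d=p[:2]-O; print((u,v,z),p.round(1),'board',round(d@[np.cos(t),np.sin(t)],1),round(d@[-np.sin(t),np.cos(t)],1))
b(577,230,12);b(638,278,62);b(625,440,62);b(366,264,58);b(582,266,58)
E
```

```text
(577, 230, 12) [396.5 152.7  12. ] board -42.2 129.5
(638, 278, 62) [395.8 153.3  62. ] board -42.9 130.2
(625, 440, 62) [440.6 162.   62. ] board 2.6 133.6
(366, 264, 58) [401.2  87.9  58. ] board -45.2 64.7
(582, 266, 58) [395.6 139.7  58. ] board -44.7 116.7
```

Grey is in place (front at x −42.5, side at 129.5 against the expected 128). Yellow hangs nose-down in the grip, so I slacken the grip to let it settle flat.

Call:
move_arm([
  {"tx":0,"ty":0,"tz":0,"wx":0,"wy":0,"wz":0},
  {"tx":0,"ty":0,"tz":0,"wx":0,"wy":0,"wz":0},
  {"tx":0,"ty":0,"tz":0.2,"wx":0,"wy":0,"wz":0},
  {"tx":0,"ty":0,"tz":0.2,"wx":0,"wy":0,"wz":0},
  {"tx":0,"ty":0,"tz":0.2,"wx":0,"wy":0,"wz":0},
  {"tx":0,"ty":0,"tz":0,"wx":0,"wy":0,"wz":0},
], gripper=0, force=3)

```text
time_s: 14.77
ee_pos: [439.1, 92.6, 32.4]
ee_rot: [180.0, -0.0, -173.3]
force: [1.6, 0.2, 0.8]
gripper_width: 3.0
gripper_force: 3.0
```

Call:
move_arm([
  {"tx":0,"ty":0,"tz":0,"wx":0,"wy":0,"wz":0},
  {"tx":0,"ty":0,"tz":0,"wx":0,"wy":0,"wz":0},
  {"tx":0,"ty":0,"tz":0,"wx":0,"wy":0,"wz":0},
  {"tx":0,"ty":0,"tz":0,"wx":0,"wy":0,"wz":0},
  {"tx":0,"ty":0,"tz":0,"wx":0,"wy":0,"wz":0},
], gripper=2.0)

```text
time_s: 15.18
ee_pos: [438.8, 92.7, 32.8]
ee_rot: [180.0, -0.0, -173.3]
force: [0.6, 0.4, 0.3]
gripper_width: 20.2
gripper_force: 0.0
```

```bash
python3 - <<'E'
from h import *
to(bd(-6,73.5,32.5),-173.3)
E
```

```text
t 15.1833 pos [438.8  92.7  32.8] [ 1.7999e+02 -3.0000e-02 -1.7328e+02] F [0.6 0.4 0.3] w 20.2 | go [-0.12  0.85  0.03] wz 0.0003
```

Call:
move_arm([
  {"tx":0,"ty":0,"tz":0,"wx":0,"wy":0,"wz":0},
  {"tx":0,"ty":0,"tz":0,"wx":0,"wy":0,"wz":0},
  {"tx":0,"ty":0,"tz":0,"wx":0,"wy":0,"wz":0},
  {"tx":0,"ty":0,"tz":0,"wx":0,"wy":0,"wz":0},
  {"tx":0,"ty":0,"tz":0,"wx":0,"wy":0,"wz":0},
  {"tx":0,"ty":0.4,"tz":0,"wx":0,"wy":0,"wz":0},
  {"tx":0,"ty":0.4,"tz":0,"wx":0,"wy":0,"wz":0},
  {"tx":-0.1,"ty":0.3,"tz":0,"wx":0,"wy":0,"wz":0},
  {"tx":-0.2,"ty":0,"tz":0,"wx":0,"wy":0,"wz":0},
  {"tx":0,"ty":0,"tz":0,"wx":0,"wy":0,"wz":0},
  {"tx":0,"ty":0,"tz":0,"wx":0,"wy":0,"wz":0},
], gripper=0, force=30)

```text
time_s: 16.1
ee_pos: [438.4, 104.1, 33.1]
ee_rot: [180.0, -0.3, -173.3]
force: [-6.5, -0.3, 8.7]
gripper_width: 3.1
gripper_force: 30.0
```

Call:
move_arm([
  {"tx":0,"ty":0.15,"tz":0,"wx":0,"wy":0,"wz":0},
  {"tx":0,"ty":0.15,"tz":0,"wx":0,"wy":0,"wz":0},
  {"tx":0,"ty":0,"tz":0,"wx":0,"wy":0,"wz":0},
  {"tx":0,"ty":0,"tz":0,"wx":0,"wy":0,"wz":0},
])

```text
time_s: 16.43
ee_pos: [438.6, 105.3, 33.2]
ee_rot: [-179.8, -0.2, -173.2]
force: [-4.5, -10.6, 9.4]
gripper_width: 2.7
gripper_force: 30.0
```

Call:
move_arm([
  {"tx":-0.15,"ty":0,"tz":0,"wx":0,"wy":0,"wz":0},
  {"tx":-0.15,"ty":0,"tz":0,"wx":0,"wy":0,"wz":0},
  {"tx":0,"ty":0,"tz":0,"wx":0,"wy":0,"wz":0},
  {"tx":0,"ty":0,"tz":0,"wx":0,"wy":0,"wz":0},
])

```text
time_s: 16.77
ee_pos: [438.7, 105.3, 33.0]
ee_rot: [-179.8, -0.6, -173.2]
force: [-10.3, -10.1, 13.7]
gripper_width: 2.9
gripper_force: 30.0
```

```bash
python3 - <<'E'
from h import *
to(bd(0,77.5,32.5),-173.3)
E
```

```text
t 16.7667 pos [438.7 105.3  33. ] [-179.84   -0.57 -173.22] F [-10.3 -10.1  13.7] w 2.9 | go [-0.59  0.    0.04] wz 0.0014
```

Call:
move_arm([
  {"tx":0.3,"ty":-0.1,"tz":0,"wx":0,"wy":0,"wz":0},
  {"tx":0,"ty":0,"tz":0,"wx":0,"wy":0,"wz":0},
  {"tx":0,"ty":0,"tz":0,"wx":0,"wy":0,"wz":0},
])

```text
time_s: 17.02
ee_pos: [438.7, 105.3, 32.9]
ee_rot: [-179.9, -0.2, -173.3]
force: [-5.2, -4.5, 6.6]
gripper_width: 2.8
gripper_force: 30.0
```

Call:
move_arm([
  {"tx":0,"ty":0,"tz":0,"wx":0,"wy":0,"wz":0},
  {"tx":0,"ty":0,"tz":0,"wx":0,"wy":0,"wz":0},
  {"tx":0,"ty":0,"tz":0,"wx":0,"wy":0,"wz":0},
  {"tx":0,"ty":0,"tz":0,"wx":0,"wy":0,"wz":0},
  {"tx":0,"ty":0,"tz":-2.0,"wx":0,"wy":0,"wz":0},
  {"tx":0,"ty":0,"tz":-3.0,"wx":0,"wy":0,"wz":0},
  {"tx":-2.0,"ty":0,"tz":-3.0,"wx":0,"wy":0,"wz":0},
  {"tx":-3.0,"ty":0,"tz":-3.0,"wx":0,"wy":0,"wz":0},
  {"tx":-3.0,"ty":0,"tz":-3.0,"wx":0,"wy":0,"wz":0},
  {"tx":-3.0,"ty":0,"tz":-3.0,"wx":0,"wy":0,"wz":0},
  {"tx":0,"ty":0,"tz":0,"wx":0,"wy":0,"wz":0},
  {"tx":0,"ty":0,"tz":0,"wx":0,"wy":0,"wz":0},
], gripper=2.4)

```text
time_s: 18.02
ee_pos: [550.3, 119.0, 202.6]
ee_rot: [180.0, 0.2, -173.3]
force: [-1.3, -0.7, -0.7]
gripper_width: 24.1
gripper_force: 0.0
```

Call:
move_arm([
  {"tx":0,"ty":0,"tz":0,"wx":0,"wy":0,"wz":0},
  {"tx":0,"ty":0,"tz":0,"wx":0,"wy":0,"wz":0},
  {"tx":0,"ty":0,"tz":0,"wx":0,"wy":0,"wz":0},
], gripper=4.0)

```text
time_s: 18.27
ee_pos: [546.5, 118.4, 199.9]
ee_rot: [-180.0, -0.2, -173.3]
force: [-0.3, -0.2, 0.3]
gripper_width: 39.1
gripper_force: 0.0
```

```bash
python3 - <<'E'
from h import *
to((760,-150,214),-177.5)
f=grab_frame('wrist'); save(f,'w8full.png')
t=np.radians(YB)
hsv=cv2.cvtColor(f['color'],cv2.COLOR_RGB2HSV)
m=cv2.inRange(hsv,(22,150,60),(34,255,255)); 
k,l,s,c=cv2.connectedComponentsWithStats(m)
for i in np.argsort(-s[1:,4])[:3]+1: print(s[i])
for n,x,y in(('Yfront-',-42,76),('Yfront+',-42,128),('Yback-',42,76),('Yback+',42,128),('G f+',-42,180),('G b+',42,180)): print(n,proj(f,bd(x,y,62),True).round(1))
cv2.imwrite('pics/w8.png',cv2.resize(cv2.cvtColor(f['color'],cv2.COLOR_RGB2BGR)[30:180,240:440],None,fx=4,fy=4,interpolation=cv2.INTER_CUBIC))
E
```

```text
t 18.2667 pos [546.5 118.4 199.9] [-179.99   -0.19 -173.28] F [-0.3 -0.2  0.3] w 39.1 | go [-18.06 -29.15  -1.47] wz 0.0737
[ 316   49   57   96 3265]
[   0  122   37   48 1386]
[342 100   4   1   4]
Yfront- [315.2  50.6]
Yfront+ [368.1  51.8]
Yback- [315.3 134. ]
Yback+ [367.3 134.5]
G f+ [418.3  55.6]
G b+ [416.6 136.3]
```

```bash
python3 - <<'E'
from h import *
a=cv2.cvtColor(cv2.imread('pics/w8full.png'),cv2.COLOR_BGR2HSV)
m=cv2.inRange(a,(22,150,60),(34,255,255))
k,l,s,c=cv2.connectedComponentsWithStats(m); i=1+s[1:,4].argmax()
for r in range(49,146,8):
    x=np.where(l[r]==i)[0]; print(r,x.min(),x.max(), [tuple(a[r,u]) for u in range(x.max()-4,x.max()+8,2)])
E
```

```text
49 316 319 [(np.uint8(19), np.uint8(124), np.uint8(197)), (np.uint8(30), np.uint8(190), np.uint8(255)), (np.uint8(30), np.uint8(188), np.uint8(255)), (np.uint8(20), np.uint8(132), np.uint8(203)), (np.uint8(19), np.uint8(142), np.uint8(162)), (np.uint8(20), np.uint8(135), np.uint8(187))]
57 317 368 [(np.uint8(24), np.uint8(212), np.uint8(159)), (np.uint8(25), np.uint8(208), np.uint8(201)), (np.uint8(30), np.uint8(190), np.uint8(255)), (np.uint8(21), np.uint8(25), np.uint8(174)), (np.uint8(40), np.uint8(5), np.uint8(153)), (np.uint8(0), np.uint8(2), np.uint8(149))]
65 317 369 [(np.uint8(23), np.uint8(209), np.uint8(155)), (np.uint8(29), np.uint8(193), np.uint8(255)), (np.uint8(28), np.uint8(189), np.uint8(252)), (np.uint8(118), np.uint8(27), np.uint8(123)), (np.uint8(20), np.uint8(11), np.uint8(70)), (np.uint8(40), np.uint8(9), np.uint8(83))]
73 317 370 [(np.uint8(24), np.uint8(212), np.uint8(170)), (np.uint8(30), np.uint8(181), np.uint8(255)), (np.uint8(26), np.uint8(161), np.uint8(214)), (np.uint8(120), np.uint8(8), np.uint8(129)), (np.uint8(0), np.uint8(10), np.uint8(78)), (np.uint8
[... 1824 characters left out ...]
 np.uint8(255)), (np.uint8(26), np.uint8(167), np.uint8(171)), (np.uint8(111), np.uint8(34), np.uint8(53)), (np.uint8(120), np.uint8(9), np.uint8(54)), (np.uint8(120), np.uint8(5), np.uint8(49))]
137 318 368 [(np.uint8(29), np.uint8(178), np.uint8(252)), (np.uint8(30), np.uint8(180), np.uint8(254)), (np.uint8(24), np.uint8(173), np.uint8(218)), (np.uint8(17), np.uint8(135), np.uint8(151)), (np.uint8(15), np.uint8(53), np.uint8(87)), (np.uint8(0), np.uint8(3), np.uint8(83))]Traceback (most recent call last):
  File "<stdin>", line 6, in <module>
    return umr_minimum(a, axis, None, out, keepdims, initial, where)
ValueError: zero-size array to reduction operation minimum which has no identity
```

View pics/w8.png

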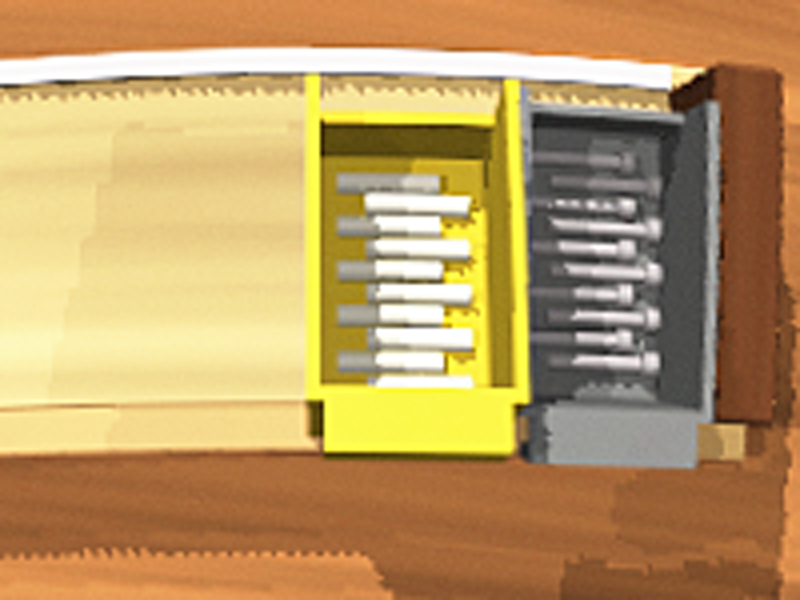

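```bash
python3 - <<'E'
from h import *
f=grab_frame('wrist')
def c(x,y,z): return ((proj(f,bd(x,y,z),True)-[240,30])*4).round()
for n,y in(('yel',90),('grey',150)):
    for m,x,z in(('front top z40 outer',-42,40),('inner',-39,40),('floor/front',-39,15),('floor/back',39,15),('back rim inner',39,62),('back rim outer',42,62),('lip end',54,62),('fence z32 front',42,32),('fence back z32',54,32)): print(n,m,c(x,y,z))
E
```

```text
yel front top z40 outer [355.  97.]
yel inner [355. 108.]
yel floor/front [352. 122.]
yel floor/back [352. 392.]
yel back rim inner [357. 403.]
yel back rim outer [357. 414.]
yel lip end [357. 462.]
yel fence z32 front [353. 406.]
yel fence back z32 [353. 450.]
grey front top z40 outer [581. 105.]
grey inner [581. 116.]
grey floor/front [562. 129.]
grey floor/back [559. 395.]
grey back rim inner [595. 407.]
grey back rim outer [594. 419.]
grey lip end [593. 466.]
grey fence z32 front [570. 410.]
grey fence back z32 [569. 453.]
```

Yellow is butted in y, but its front tips (crop row 78) and its inner front wall (rows 125–157) do not fit a level bin. It leans nose-down about 15° with its back edge resting on the fence. I regrip it, draw it forward off the fence and set it down again.

```bash
python3 - <<'E'
from h import *
to((438.7,105.0,42),-173.3)
E
```

```text
t 18.3667 pos [547.1 118.4 200.4] [-1.8000e+02 -1.2000e-01 -1.7328e+02] F [0.  0.4 0.2] w 40.1 | go [10.89 -0.06 15.87] wz 0.0004
```

Call:
move_arm([
  {"tx":2.7,"ty":0,"tz":0,"wx":0,"wy":0,"wz":0},
  {"tx":2.7,"ty":0,"tz":0,"wx":0,"wy":0,"wz":0},
  {"tx":2.7,"ty":0,"tz":0,"wx":0,"wy":0,"wz":0},
  {"tx":2.7,"ty":0,"tz":0,"wx":0,"wy":0,"wz":0},
  {"tx":0,"ty":0,"tz":3.0,"wx":0,"wy":0,"wz":0},
  {"tx":0,"ty":0,"tz":3.0,"wx":0,"wy":0,"wz":0},
  {"tx":0,"ty":0,"tz":2.5,"wx":0,"wy":0,"wz":0},
  {"tx":0,"ty":0,"tz":0,"wx":0,"wy":0,"wz":0},
  {"tx":0,"ty":0,"tz":0,"wx":0,"wy":0,"wz":0},
  {"tx":0,"ty":0,"tz":0,"wx":0,"wy":0,"wz":0},
  {"tx":0,"ty":0,"tz":0,"wx":0,"wy":0,"wz":0},
], gripper=2.4)

```text
time_s: 19.28
ee_pos: [442.3, 106.2, 117.9]
ee_rot: [180.0, 0.2, -173.3]
force: [0.1, 0.5, -0.1]
gripper_width: 24.1
gripper_force: 0.0
```

```bash
python3 - <<'E'
from h import *
to((438.7,105.0,42),-173.3)
E
```

```text
t 19.2833 pos [442.3 106.2 117.9] [ 179.98    0.19 -173.29] F [ 0.1  0.5 -0.1] w 24.1 | go [ 0.39 -0.08  7.59] wz 0.0002
```

Call:
move_arm([
  {"tx":0.3,"ty":-0.1,"tz":2.0,"wx":0,"wy":0,"wz":0},
  {"tx":0,"ty":0,"tz":2.0,"wx":0,"wy":0,"wz":0},
  {"tx":0,"ty":0,"tz":2.0,"wx":0,"wy":0,"wz":0},
  {"tx":0,"ty":0,"tz":1.5,"wx":0,"wy":0,"wz":0},
  {"tx":0,"ty":0,"tz":0,"wx":0,"wy":0,"wz":0},
  {"tx":0,"ty":0,"tz":0,"wx":0,"wy":0,"wz":0},
  {"tx":0,"ty":0,"tz":0,"wx":0,"wy":0,"wz":0},
])

```text
time_s: 19.87
ee_pos: [439.5, 104.9, 42.7]
ee_rot: [180.0, 0.2, -173.3]
force: [0.2, 0.4, 0.6]
gripper_width: 23.7
gripper_force: 0.0
```

Call:
move_arm([
  {"tx":0,"ty":0,"tz":0,"wx":0,"wy":0,"wz":0},
  {"tx":0,"ty":0,"tz":0,"wx":0,"wy":0,"wz":0},
  {"tx":0,"ty":0,"tz":0,"wx":0,"wy":0,"wz":0},
  {"tx":0,"ty":0,"tz":0,"wx":0,"wy":0,"wz":0},
  {"tx":0,"ty":0,"tz":0,"wx":0,"wy":0,"wz":0},
  {"tx":0,"ty":0,"tz":0,"wx":0,"wy":0,"wz":0},
  {"tx":0,"ty":0,"tz":0,"wx":0,"wy":0,"wz":0},
], gripper=0, force=40)

```text
time_s: 20.45
ee_pos: [438.5, 104.6, 41.9]
ee_rot: [180.0, 0.1, -173.3]
force: [-0.1, -1.1, 5.7]
gripper_width: 2.8
gripper_force: 40.0
```

Call:
move_arm([
  {"tx":0,"ty":-0.1,"tz":-0.4,"wx":0,"wy":0,"wz":0},
  {"tx":0,"ty":-0.2,"tz":-0.4,"wx":0,"wy":0,"wz":0},
  {"tx":0.5,"ty":-0.2,"tz":0,"wx":0,"wy":0,"wz":0},
  {"tx":0.5,"ty":0,"tz":0,"wx":0,"wy":0,"wz":0},
  {"tx":0.5,"ty":0,"tz":0,"wx":0,"wy":0,"wz":0},
  {"tx":0.5,"ty":0,"tz":0,"wx":0,"wy":0,"wz":0},
  {"tx":0,"ty":0,"tz":0,"wx":0,"wy":0,"wz":0},
  {"tx":0,"ty":0,"tz":0,"wx":0,"wy":0,"wz":0},
])

```text
time_s: 21.12
ee_pos: [418.3, 97.3, 49.3]
ee_rot: [180.0, -0.0, -173.3]
force: [0.3, 0.3, -1.9]
gripper_width: 3.0
gripper_force: 40.0
```

Call:
move_arm([
  {"tx":0,"ty":0,"tz":0.3,"wx":0,"wy":0,"wz":0},
  {"tx":0,"ty":0,"tz":0.3,"wx":0,"wy":0,"wz":0},
  {"tx":0,"ty":0,"tz":0.2,"wx":0,"wy":0,"wz":0},
  {"tx":0,"ty":0,"tz":0,"wx":0,"wy":0,"wz":0},
  {"tx":0,"ty":0,"tz":0,"wx":0,"wy":0,"wz":0},
])

```text
time_s: 21.53
ee_pos: [419.4, 97.4, 41.6]
ee_rot: [180.0, 0.0, -173.3]
force: [-0.8, -1.2, 4.5]
gripper_width: 2.8
gripper_force: 40.0
```

Call:
move_arm([
  {"tx":0,"ty":0,"tz":0,"wx":0,"wy":0,"wz":0},
  {"tx":0,"ty":0,"tz":0,"wx":0,"wy":0,"wz":0},
  {"tx":0,"ty":0,"tz":0.2,"wx":0,"wy":0,"wz":0},
  {"tx":0,"ty":0,"tz":0.2,"wx":0,"wy":0,"wz":0},
  {"tx":0,"ty":0,"tz":0,"wx":0,"wy":0,"wz":0},
  {"tx":0,"ty":0,"tz":0,"wx":0,"wy":0,"wz":0},
], force=3, gripper=0)

```text
time_s: 22.03
ee_pos: [418.0, 97.2, 36.8]
ee_rot: [-180.0, -0.1, -173.3]
force: [0.3, 0.1, -1.8]
gripper_width: 3.2
gripper_force: 3.0
```

Call:
move_arm([
  {"tx":0,"ty":0,"tz":0,"wx":0,"wy":0,"wz":0},
  {"tx":0,"ty":0,"tz":0,"wx":0,"wy":0,"wz":0},
  {"tx":0,"ty":0,"tz":0,"wx":0,"wy":0,"wz":0},
  {"tx":0,"ty":0,"tz":0,"wx":0,"wy":0,"wz":0},
], gripper=2.0)

```text
time_s: 22.37
ee_pos: [418.7, 97.3, 37.3]
ee_rot: [180.0, -0.0, -173.3]
force: [-0.1, 0.7, -1.0]
gripper_width: 19.9
gripper_force: 0.0
```

```bash
cat >> h.py <<'E'
def ymeas(lo=(22,150,60),hi=(34,255,255)):
    "yellow pixels in the wrist view: front tips and front wall; compare with a level bin"
    f=grab_frame('wrist'); m=cv2.inRange(cv2.cvtColor(f['color'],cv2.COLOR_RGB2HSV),lo,hi)
    k,l,s,c=cv2.connectedComponentsWithStats(m); i=1+s[1:,4].argmax(); print(s[i])
    ys,xs=np.where(l==i); r0=ys.min(); t=np.radians(YB)
    def b(u,v,z):
        p=onz(f,u,v,z,True)[:2]-O; return np.round([p@[np.cos(t),np.sin(t)],p@[-np.sin(t),np.cos(t)]],1)
    L=xs[ys<r0+12].min(); Rr=xs[ys<r0+12].max(); print('tips',b(L-.5,ys[xs<L+4].min()-.5,62),b(Rr+.5,ys[xs>Rr-4].min()-.5,62))
    col=(L+Rr)//2; v=np.where(l[:,col]==i)[0]; print('wall',v[:3],b(col,v[0]-.5,40),'col runs',v[:25])
E
python3 -c "
from h import *
to(bd(-26,66,32.5),-173.3); ymeas()"
```

```text
t 22.3667 pos [418.7  97.3  37.3] [ 1.7999e+02 -1.0000e-02 -1.7329e+02] F [-0.1  0.7 -1. ] w 19.9 | go [-0.07 -0.59  0.48] wz 0.0002
[ 315  193  101   94 4050]
tips [-71.5  71.5] [-67.9 116.9]
wall [201 202 203] [-60.7  96.6] col runs [201 202 203 204 205 206 207 208]
```

```bash
cat >> h.py <<'E'
def ascii(f,u0,u1,v0,v1,su=2,sv=3):
    a=cv2.cvtColor(f['color'],cv2.COLOR_RGB2HSV)
    for v in range(v0,v1,sv):
        s=''
        for u in range(u0,u1,su):
            h,S,V=map(int,a[v,u])
            s+= 'b' if 105<=h<=125 and S>120 else ('Y' if V>225 else 'y') if 22<=h<=34 and S>165 else '#' if V<60 else 'W' if S<50 and V>190 else 'g' if S<60 else '.'
        print(v,s)
E
python3 -c "
from h import *
f=grab_frame('wrist'); ascii(f,290,450,170,290)
for x in(-68,-58,-48): print([(z,proj(f,bd(x,y,z),True).round().tolist()) for y,z in((65,62),(65,40),(117,62),(91,40),(91,15))])"
```

```text
170 ................................................................................
173 ................................................................................
176 ................................................................................
179 ................................................................................
182 ................................................................................
185 ................................................................................
188 WWWWWWWWWWWWWWWWWWWWWWWWWWWWWWWWWWWWWWWWWWWWWWWWWWWWWWWWWWWWWWWWWWggggWWggg.g...
191 WWWWWWWWWWWWWWWWWWWWWWWWWWWWWWWWWWWWWWWWWWWWWWWWWWWWWWWWWWWWWWWWWWWWWWWWWWWWWWWW
194 WWWWWWWWWWWWW.yyyyyyWWWWWWWWWWWWWWWWWWWWWWWWWWWW.yyyyyWWWWWWWWWWWWWWWWWWWWWWWWWW
197 WWWWWWWWWWWWW.yyyyyyWWWWWWWWWWWWWWWWWWWWWWWWWWWWWWyyyyyWWWWWWWWWWWWWWWWWWWWWWWWW
200 .............yyyyyyy..............................yyyyyy........................
203 .............yyyyyYYYYYYYYYYYyyYYYYYYYYYYYYYYYYYYYYYYYYyyy......................
206 .............yyyyYYYYYYYYYYYYYYYYYYYYYYYYYYYYYYYYYYYYYYyyyy.................
[... 1932 characters left out ...]
####################ggggggg
278 ######.......yYYyyygggg########..g...b####################################WWWggg
281 #####b.......yYYyyygggg########g.g....####################################gggWgg
284 #####b.......yyyyyy....########..g....######################################gggg
287 gggg#g##########.g.#gggggg#ggggg##g...######################################gggg
[(62, [302.0, 199.0]), (40, [304.0, 188.0]), (62, [406.0, 199.0]), (40, [351.0, 188.0]), (15, [347.0, 178.0])]
[(62, [303.0, 218.0]), (40, [305.0, 205.0]), (62, [404.0, 218.0]), (40, [350.0, 205.0]), (15, [346.0, 193.0])]
[(62, [303.0, 236.0]), (40, [305.0, 221.0]), (62, [402.0, 236.0]), (40, [349.0, 221.0]), (15, [346.0, 208.0])]
```

Yellow now stands level: its front wall and side tips both map to board x ≈ −58, and its side to y ≈ 71. I shift the grip to its middle, grip again, then push +y and +x.

Call:
move_arm([
  {"tx":-0.5,"ty":0.2,"tz":0.2,"wx":0,"wy":0,"wz":0},
  {"tx":-0.5,"ty":0.2,"tz":0.2,"wx":0,"wy":0,"wz":0},
  {"tx":0,"ty":0.1,"tz":0,"wx":0,"wy":0,"wz":0},
  {"tx":0,"ty":0,"tz":0,"wx":0,"wy":0,"wz":0},
])

```text
time_s: 22.8
ee_pos: [428.5, 103.7, 33.1]
ee_rot: [180.0, -0.0, -173.3]
force: [-0.2, 0.2, -0.1]
gripper_width: 20.0
gripper_force: 0.0
```

Call:
move_arm([
  {"tx":0,"ty":0,"tz":0,"wx":0,"wy":0,"wz":0},
  {"tx":0,"ty":0,"tz":0,"wx":0,"wy":0,"wz":0},
  {"tx":0,"ty":0,"tz":0,"wx":0,"wy":0,"wz":0},
  {"tx":0,"ty":0,"tz":0,"wx":0,"wy":0,"wz":0},
  {"tx":0,"ty":0,"tz":0,"wx":0,"wy":0,"wz":0},
  {"tx":-0.4,"ty":0.1,"tz":0,"wx":0,"wy":0,"wz":0},
  {"tx":-0.4,"ty":0.1,"tz":0,"wx":0,"wy":0,"wz":0},
  {"tx":-0.4,"ty":0,"tz":0,"wx":0,"wy":0,"wz":0},
  {"tx":0,"ty":0,"tz":0,"wx":0,"wy":0,"wz":0},
  {"tx":0,"ty":0,"tz":0,"wx":0,"wy":0,"wz":0},
], gripper=0, force=20)

```text
time_s: 23.63
ee_pos: [435.5, 104.8, 33.0]
ee_rot: [-179.8, -0.6, -173.2]
force: [-6.0, -7.9, 8.5]
gripper_width: 2.9
gripper_force: 20.0
```

```bash
python3 -c "
from h import *
to(bd(0,77.5,32.5),-173.3)"
```

```text
t 23.6333 pos [435.5 104.8  33. ] [-179.84   -0.57 -173.2 ] F [-6.  -7.9  8.5] w 2.9 | go [-0.92  0.01  0.04] wz 0.0018
```

```bash
python3 -c "
from h import *
f=grab_frame('wrist'); ascii(f,290,450,180,290)
for x in(-52,-42): print([(z,proj(f,bd(x,y,z),True).round().tolist()) for y,z in((76,62),(76,40),(128,62),(102,40),(102,15),(136,62),(136,12))])"
```

```text
180 .............yyyyyyyWgggggggggggggggggWggggggWWggg.yyyy.........................
183 .............yyyyyyyWWWWWWWWWWWWWWWWWWWWWWWWWWWWWWWyyyyyy.......................
186 .............yyyyyyyyyyyyyyyyyyyyyyyyyyyyyyyyyyyyyyyyyyyyy......................
189 .............yyyYYYYYYYYYYYYYYYYYYYYYYYYYYYYYYYYYYYYYYYYYyyy....................
192 .............yyyyyyyyyYYYYYYYYYYYYYYYYYYYYYYYYYYYYYYYYYYYyyyyygggggggggggggggggg
195 .............yyyyyyyggggggggggggggggggggggyyyyyyyyyyyyyyyyyyyyy.gWgggggggggggggg
198 .............yyyyyyyggggggggggggggWWWWWWWW.yyyyyyyyyyyyyyyyyyyyyyWWWWWWWWWWWWWWW
201 .............YYYyyyygggggggggggggggggggggg.yyyyyyyyyyyyyyyyyyyYYY.gggggggggggggg
204 .............YYYyyyyyyyyyygggggggggg.g.ggg......yyyyyyyyyyyyyyYYYggggggggggggggg
207 .............YYYyyyyyyyyyyggggggggggggggggggggggyyyyyyyyyyyyyyYYYggggggggggggggg
210 .............YYYyyyyyyyyyyggggggggggggggggggggggyyyyyyyyyyyyyyYYYggggggggggggggg
213 .............YYYyyyyyyyyyy...................yy.yyyyyyyyyyyyyyYYYggggggggggggggg
216 .............YYYyyy.gggggWgggWggWggggggWggyyyyyyyyyyyyyyyyyyyyYYyggggggggggg
[... 1654 characters left out ...]
#############################.ygggg#ggggggggggWggg
279 ######..#####yyy#####..####################################b.ggggggWggggggggggg#
282 ######..#####yyy####...b####################################..ggggggg#####gg####
285 ######...####yyy#####..b#######################################ggggggggggggggggg
288 ######..###g#ggggg#gg..b#######################################ggggggggggggggggg
[(62, [313.0, 198.0]), (40, [314.0, 187.0]), (62, [418.0, 198.0]), (40, [361.0, 187.0]), (15, [356.0, 178.0]), (62, [433.0, 198.0]), (12, [407.0, 177.0])]
[(62, [313.0, 218.0]), (40, [314.0, 204.0]), (62, [417.0, 217.0]), (40, [361.0, 204.0]), (15, [356.0, 193.0]), (62, [431.0, 217.0]), (12, [406.0, 192.0])]
```

Yellow is level but its front is at x ≈ −51, 9 mm short of flush; it is only sticking under my +y and downward press. I ease those and push +x.

Call:
move_arm([
  {"tx":0,"ty":-0.25,"tz":-0.2,"wx":0,"wy":0,"wz":0},
  {"tx":-0.3,"ty":0,"tz":0,"wx":0,"wy":0,"wz":0},
  {"tx":-0.3,"ty":0,"tz":0,"wx":0,"wy":0,"wz":0},
  {"tx":0,"ty":0,"tz":0,"wx":0,"wy":0,"wz":0},
  {"tx":0,"ty":0,"tz":0,"wx":0,"wy":0,"wz":0},
])

```text
time_s: 24.1
ee_pos: [444.2, 104.8, 34.7]
ee_rot: [-180.0, -0.3, -173.3]
force: [-4.6, -1.1, 1.4]
gripper_width: 2.8
gripper_force: 20.0
```

Call:
move_arm([
  {"tx":-0.2,"ty":0,"tz":0,"wx":0,"wy":0,"wz":0},
  {"tx":-0.2,"ty":0,"tz":0,"wx":0,"wy":0,"wz":0},
  {"tx":0,"ty":0,"tz":0,"wx":0,"wy":0,"wz":0},
  {"tx":0,"ty":0,"tz":0,"wx":0,"wy":0,"wz":0},
  {"tx":0,"ty":0,"tz":0,"wx":0,"wy":0,"wz":0},
])

```text
time_s: 24.52
ee_pos: [444.3, 104.8, 34.0]
ee_rot: [-180.0, -0.7, -173.3]
force: [-11.7, -0.6, 3.7]
gripper_width: 3.1
gripper_force: 20.0
```

```bash
python3 -c "
from h import *
to(bd(0,77.5,32.5),-173.3)"
```

```text
t 24.5167 pos [444.3 104.8  34. ] [-179.98   -0.74 -173.29] F [-11.7  -0.6   3.7] w 3.1 | go [-0.04  0.11  0.15] wz 0.0002
```

Flush at x ≈ 0 (hard stop). Now close y again, relax and release.

Call:
move_arm([
  {"tx":0.4,"ty":0.2,"tz":0,"wx":0,"wy":0,"wz":0},
  {"tx":0,"ty":0.2,"tz":0,"wx":0,"wy":0,"wz":0},
  {"tx":0,"ty":0,"tz":0,"wx":0,"wy":0,"wz":0},
  {"tx":0,"ty":0,"tz":0,"wx":0,"wy":0,"wz":0},
  {"tx":0,"ty":0,"tz":0,"wx":0,"wy":0,"wz":0},
])

```text
time_s: 24.93
ee_pos: [444.0, 105.9, 34.5]
ee_rot: [-179.7, -0.3, -173.2]
force: [-1.1, -14.9, -0.5]
gripper_width: 2.7
gripper_force: 20.0
```

Call:
move_arm([
  {"tx":0.1,"ty":-0.2,"tz":0,"wx":0,"wy":0,"wz":0},
  {"tx":0,"ty":0,"tz":0,"wx":0,"wy":0,"wz":0},
  {"tx":0,"ty":0,"tz":0,"wx":0,"wy":0,"wz":0},
])

```text
time_s: 25.18
ee_pos: [444.0, 105.9, 34.7]
ee_rot: [-179.9, -0.2, -173.3]
force: [-1.8, -6.7, -2.6]
gripper_width: 2.7
gripper_force: 20.0
```

Call:
move_arm([
  {"tx":0,"ty":0,"tz":0,"wx":0,"wy":0,"wz":0},
  {"tx":0,"ty":0,"tz":0,"wx":0,"wy":0,"wz":0},
  {"tx":0,"ty":0,"tz":0,"wx":0,"wy":0,"wz":0},
  {"tx":0,"ty":0,"tz":0,"wx":0,"wy":0,"wz":0},
  {"tx":0,"ty":0,"tz":-2.0,"wx":0,"wy":0,"wz":0},
  {"tx":0,"ty":0,"tz":-3.0,"wx":0,"wy":0,"wz":0},
  {"tx":-2.0,"ty":0,"tz":-3.0,"wx":0,"wy":0,"wz":0},
  {"tx":-3.0,"ty":0,"tz":-3.0,"wx":0,"wy":0,"wz":0},
  {"tx":-3.0,"ty":0,"tz":-3.0,"wx":0,"wy":0,"wz":0},
  {"tx":-2.0,"ty":0,"tz":-3.0,"wx":0,"wy":0,"wz":0},
  {"tx":0,"ty":0,"tz":0,"wx":0,"wy":0,"wz":0},
  {"tx":0,"ty":0,"tz":0,"wx":0,"wy":0,"wz":0},
], gripper=2.4)

```text
time_s: 26.18
ee_pos: [545.0, 119.0, 205.9]
ee_rot: [180.0, 0.3, -173.3]
force: [-1.2, 0.2, -1.1]
gripper_width: 24.2
gripper_force: 0.0
```

```bash
python3 -c "
from h import *
import time
to((755,-190,214),-177.5)
f=grab_frame('wrist');f=grab_frame('wrist'); f=grab_frame('wrist'); ascii(f,290,450,40,160)
for x in(-42,42,54): print([(z,proj(f,bd(x,y,z),True).round().tolist()) for y,z in((76,62),(76,40),(128,62),(102,40),(102,15),(180,62))])"
```

```text
t 26.1833 pos [545.  119.  205.9] [ 179.96    0.27 -173.28] F [-1.2  0.2 -1.1] w 24.2 | go [-17.24 -33.14  -0.75] wz 0.0736
40 ................................................................................
43 ................................................................................
46 WWWWWWWWWWWWWWWWWWWWWWWWWWWWWg..................................................
49 WWWWWWWWWWWWWWWWWWWWWWWWWWWWWWWWWWWWWWWWWWWWWWWWWWWWWWW.........................
52 gggggggggggggggggggggggggggggWWWWWWWWWWWWWWWWWWWWWWWWWWWWWg....#................
55 .............YY....................................gggWWWWW.###.................
58 ..............Y......................yY.g..................####.................
61 ..............YyyyyyyyyyyyyyyyyyYYYYYyY.gggggggggggggW....###ggg................
64 ..............YyyyyyyyyyyyyyyyyyyyyyyyY.g############gggggggggggg...............
67 ..............YyyyyyyyyyyyyyyyyyyyyyyyY.ggggggggggggggg#####ggggg...............
70 ..............YyygggggggggWWW.yyyyyyyyY.ggggggggggggggggg###gggg................
73 .............YYyygggggggggggg.yyyyyyyyY.ggggggggg
[... 2096 characters left out ...]
YYYYYYYYY...ggggggggggggggggggggg...................
151 ................................................................................
154 ................................................................................
157 ................................................................................
[(62, [315.0, 55.0]), (40, [315.0, 59.0]), (62, [367.0, 56.0]), (40, [339.0, 59.0]), (15, [338.0, 63.0]), (62, [417.0, 60.0])]
[(62, [315.0, 138.0]), (40, [315.0, 136.0]), (62, [366.0, 139.0]), (40, [339.0, 136.0]), (15, [338.0, 134.0]), (62, [415.0, 140.0])]
[(62, [315.0, 150.0]), (40, [315.0, 147.0]), (62, [366.0, 150.0]), (40, [339.0, 147.0]), (15, [337.0, 145.0]), (62, [414.0, 151.0])]
```

Both bins now read level and flush (tips at rows 55/58, back rim at 138, as predicted). Next, the blue bin.

Call:
move_arm([
  {"tx":-1.8,"ty":-3.3,"tz":0,"wx":0,"wy":0,"wz":0},
  {"tx":-1.8,"ty":-3.3,"tz":0,"wx":0,"wy":0,"wz":0},
  {"tx":-1.8,"ty":-3.3,"tz":0,"wx":0,"wy":0,"wz":0},
  {"tx":-1.8,"ty":-3.3,"tz":0,"wx":0,"wy":0,"wz":0},
  {"tx":-1.8,"ty":-3.3,"tz":0,"wx":0,"wy":0,"wz":0},
  {"tx":-1.8,"ty":-3.3,"tz":0,"wx":0,"wy":0,"wz":0},
  {"tx":-1.8,"ty":-3.3,"tz":0,"wx":0,"wy":0,"wz":0},
  {"tx":-1.8,"ty":-3.3,"tz":0,"wx":0,"wy":0,"wz":0},
  {"tx":-1.8,"ty":-3.3,"tz":0,"wx":0,"wy":0,"wz":0},
  {"tx":-1.8,"ty":-3.3,"tz":0,"wx":0,"wy":0,"wz":0.074},
  {"tx":0,"ty":0,"tz":0,"wx":0,"wy":0,"wz":0},
  {"tx":0,"ty":0,"tz":0,"wx":0,"wy":0,"wz":0},
], gripper=4.0)

```text
time_s: 27.33
ee_pos: [759.7, -189.6, 200.7]
ee_rot: [179.9, -0.3, -177.6]
force: [0.2, 1.4, -0.2]
gripper_width: 40.0
gripper_force: 0.0
```

Call:
move_arm([
  {"tx":0,"ty":0,"tz":0,"wx":0,"wy":0,"wz":0},
  {"tx":0,"ty":0,"tz":0,"wx":0,"wy":0,"wz":0},
  {"tx":0,"ty":0,"tz":0,"wx":0,"wy":0,"wz":0},
])

```text
time_s: 27.58
ee_pos: [759.8, -186.7, 204.8]
ee_rot: [180.0, -0.0, -177.4]
force: [0.3, -0.2, 0.5]
gripper_width: 40.0
gripper_force: 0.0
```

```bash
python3 -c "
from h import *
to((662,-212,125),-177.5)
f=grab_frame('wrist'); ascii(f,220,380,40,180)
for z in(100,98,90): print(z,[onz(f,u,v,z,True).round(1).tolist() for u,v in((300,60),(300,140),(340,60))])"
```

```text
t 27.5833 pos [ 759.8 -186.7  204.8] [ 1.7998e+02 -1.0000e-02 -1.7742e+02] F [ 0.3 -0.2  0.5] w 40.0 | go [ 9.89 -2.1   7.98] wz 0.0013
40 ................................................................................
43 ................................................................................
46 ................................................................................
49 ................................................................................
52 ................................................................................
55 ................................................................................
58 ................................................................................
61 ...................................bb.........................bb................
64 ...................................bbb..................g.....bb................
67 ...................................bbbbbbbbbbbbbbbbbbbbbbbbbbbbb................
70 ...................................bbbbbbbbbbbbbbbbbbbbbbbbbbbbb................
73 ...................................bb
[... 2533 characters left out ...]
bbb.......bbbbbbbbbbbbbbbbbbbbbbbb..................
166 ........gbbbbbbbbbbbbbbbbbbbbbb.....................ggggggggggg###bbbb..bbbbbbbb
169 .........bbbbbbbbbbbbbbbbbbbbbbbbbbbbbbbbbbbbbbbbbbbbbbbbbbbbbbbbbbbbbbbbbbbbbbb
172 .........bbbbbbbbbbbbbbbbbbbbbbbbbbbbbbbbbbbbbbbbbbbbbbbbbbbbbbbbbbbbbbbbbbbbbbb
175 .........bbbbbbbbbbbbbbbbbbbbbb.................................................
178 .........bbbbbbbbbbbbbbbbbbbbbb.................................................
100 [[631.3, -207.2, 100.0], [702.9, -204.3, 100.0], [629.6, -172.4, 100.0]]
98 [[630.9, -207.3, 98.0], [703.1, -204.5, 98.0], [629.3, -172.3, 98.0]]
90 [[629.7, -207.8, 90.0], [703.9, -204.9, 90.0], [628.0, -171.8, 90.0]]
```

Blue: −y edge y ≈ −213.7, centre x ≈ 669, nose drooping about 6°. I pre-tilt the tool by 0.1 rad so that I can level the bin after the lift.

Call:
move_arm([
  {"tx":2.3,"ty":-0.6,"tz":0,"wx":0,"wy":0,"wz":0},
  {"tx":2.3,"ty":-0.6,"tz":0,"wx":0,"wy":0,"wz":0},
  {"tx":2.3,"ty":-0.6,"tz":0,"wx":0,"wy":0,"wz":0},
  {"tx":2.3,"ty":-0.5,"tz":0,"wx":0,"wy":0,"wz":0},
  {"tx":0,"ty":0,"tz":3.0,"wx":0,"wy":0,"wz":0},
  {"tx":0,"ty":0,"tz":3.0,"wx":0,"wy":0,"wz":0},
  {"tx":0,"ty":0,"tz":1.5,"wx":0,"wy":-0.1,"wz":0},
  {"tx":0,"ty":0,"tz":0,"wx":0,"wy":0,"wz":0},
  {"tx":0,"ty":0,"tz":0,"wx":0,"wy":0,"wz":0},
  {"tx":0,"ty":0,"tz":0,"wx":0,"wy":0,"wz":0},
  {"tx":0,"ty":0,"tz":0,"wx":0,"wy":0,"wz":0},
])

```text
time_s: 28.55
ee_pos: [672.8, -215.8, 133.2]
ee_rot: [-179.8, 6.1, -177.5]
force: [-0.1, 0.5, 1.2]
gripper_width: 40.3
gripper_force: 0.0
```

```bash
python3 -c "
from h import *
to((668,-212.1,68))
f=grab_frame('wrist'); ascii(f,220,400,120,280,2,5)"
```

```text
t 28.55 pos [ 672.8 -215.8  133.2] [-179.84    6.09 -177.47] F [-0.1  0.5  1.2] w 40.3 | go [1.16 0.41 6.43] 
120 ..........................................................................................
125 ..........................................................................................
130 ..........................................................................................
135 ..........................................................................................
140 ..........................................................................................
145 ..........................................................................................
150 ..........................................................................................
155 ..................................................bbbbgWWWWWWWWWWWWWWWWWWWWWW.bbb.........
160 ..................................................bbbbbbbbbbbbbbbbbbbbbbbbbbbbbbbbbb......
165 ..................................................bbbbbbbbbbbbbbbbbbbbb...bbbbbbbbbbbbb...
170 ....................................
[... 1349 characters left out ...]
bbbbbbbbbbbb####..gggg.bbbbbb......
245 ..................bb...g.g.######.bbbb......bb..bbbbbbbbbbbbbbbbbb######...g..gbbbbbgggggg
250 ..................bg......#######gggggggggggggggggbbbbbbbbbbbbbbbb#######......ggbbb.ggggg
255 .................g.g.g.g.########gggggggggggggggggbbbbbbbbbbbbbbbb########.......gbb.ggggg
260 #bbbbbbbbbbb#..........g.########gggggggggggggggggbbbbbbbbbbbbbbbb#########..gg.g..gg#####
265 ##############..gg..g.g.#########gggggggggggggggggbbbbbbbbbbbbbbbb#########..g.g.....#####
270 ###############..g..gg.###########ggggggggggggggggbbbbbbbbbbbbbbbb##########.g....g..#####
275 ###########...#.##....###########gWWWWWWWWWWWWWggggggbbbbbbbbbbbbb###########....g..#...##
```

Call:
move_arm([
  {"tx":0.6,"ty":0.2,"tz":2.0,"wx":0,"wy":0,"wz":0},
  {"tx":0.5,"ty":0,"tz":2.0,"wx":0,"wy":0,"wz":0},
  {"tx":0,"ty":0,"tz":1.5,"wx":0,"wy":0,"wz":0},
  {"tx":0,"ty":0,"tz":0.5,"wx":0,"wy":0,"wz":0},
  {"tx":0,"ty":0,"tz":0,"wx":0,"wy":0,"wz":0},
  {"tx":0,"ty":0,"tz":0,"wx":0,"wy":0,"wz":0},
  {"tx":0,"ty":0,"tz":0,"wx":0,"wy":0,"wz":0},
])

```text
time_s: 29.18
ee_pos: [666.0, -213.8, 70.3]
ee_rot: [-179.9, 5.9, -177.5]
force: [0.2, -0.2, 0.6]
gripper_width: 39.6
gripper_force: 0.0
```

Call:
move_arm([
  {"tx":0,"ty":0,"tz":0,"wx":0,"wy":0,"wz":0},
  {"tx":0,"ty":0,"tz":0,"wx":0,"wy":0,"wz":0},
  {"tx":0,"ty":0,"tz":0,"wx":0,"wy":0,"wz":0},
  {"tx":0,"ty":0,"tz":0,"wx":0,"wy":0,"wz":0},
  {"tx":0,"ty":0,"tz":0,"wx":0,"wy":0,"wz":0},
  {"tx":0,"ty":0,"tz":0,"wx":0,"wy":0,"wz":0},
  {"tx":0,"ty":0,"tz":0,"wx":0,"wy":0,"wz":0},
  {"tx":0,"ty":0,"tz":0,"wx":0,"wy":0,"wz":0},
], gripper=0, force=40)

```text
time_s: 29.85
ee_pos: [664.5, -213.7, 68.6]
ee_rot: [-180.0, 5.7, -177.5]
force: [-0.4, -0.8, 1.7]
gripper_width: 2.8
gripper_force: 40.0
```

Call:
move_arm([
  {"tx":0.05,"ty":0,"tz":-0.7,"wx":0,"wy":0,"wz":0},
  {"tx":0.05,"ty":0,"tz":-0.7,"wx":0,"wy":0,"wz":0},
  {"tx":0.05,"ty":0,"tz":-0.7,"wx":0,"wy":0,"wz":0},
  {"tx":0.05,"ty":0,"tz":-0.7,"wx":0,"wy":0,"wz":0},
  {"tx":0.05,"ty":0,"tz":-0.7,"wx":0,"wy":0,"wz":0},
  {"tx":0,"ty":0,"tz":0,"wx":0,"wy":0,"wz":0},
  {"tx":0,"ty":0,"tz":0,"wx":0,"wy":0,"wz":0},
])

```text
time_s: 30.43
ee_pos: [658.5, -213.7, 103.8]
ee_rot: [-180.0, 5.8, -177.5]
force: [-0.0, -0.3, -1.3]
gripper_width: 2.9
gripper_force: 40.0
```

Call:
move_arm([
  {"tx":2.0,"ty":0,"tz":-0.2,"wx":0,"wy":0,"wz":0},
  {"tx":2.0,"ty":0,"tz":-0.2,"wx":0,"wy":0,"wz":0},
  {"tx":2.0,"ty":0,"tz":-1.0,"wx":0,"wy":0,"wz":0},
  {"tx":1.0,"ty":0,"tz":-1.0,"wx":0,"wy":0.05,"wz":0},
  {"tx":0,"ty":0,"tz":-1.0,"wx":0,"wy":0.05,"wz":0},
  {"tx":0,"ty":0,"tz":0,"wx":0,"wy":0,"wz":0},
  {"tx":0,"ty":0,"tz":0,"wx":0,"wy":0,"wz":0},
  {"tx":0,"ty":0,"tz":0,"wx":0,"wy":0,"wz":0},
])

```text
time_s: 31.1
ee_pos: [585.6, -216.5, 128.9]
ee_rot: [180.0, -0.0, -177.5]
force: [-0.7, -0.4, -0.9]
gripper_width: 2.9
gripper_force: 40.0
```

```bash
python3 -c "
from h import *
to(bd(-28,15,130),-173.3)
f=grab_frame('wrist'); ascii(f,290,450,180,270,2,3)
s=env.state(); R=Rn.from_euler('xyz',s['ee_rot'],degrees=True).as_matrix(); p=s['ee_pos']
# level bin centred dx ahead of the TCP in tool x, underside 19 below
for dx in(-6,0): print(dx,[proj(f,p+R@np.array([dx+42,y,z]),True).round().tolist() for y,z in((-1.5,-31),(50,-31),(24,-9))])"
```

```text
t 31.1 pos [ 585.6 -216.5  128.9] [ 1.7995e+02 -4.0000e-02 -1.7751e+02] F [-0.7 -0.4 -0.9] w 2.9 | go [15.03 26.39 -0.08] wz -0.0735
180 ................................................................................
183 ................................................................................
186 ................................................................................
189 ................................................................................
192 ..............bbbbbbWWWWWWWWWWWWWWWWWWWWWWWWWWWWgbbbbg..........................
195 ..............bbbbbbWWWWWWWWWWWWWWWWWWWWWWWWWWWWWgbbbbb.........................
198 ..............bbbbbbWWWWWWWWWWWWWWWWWWWWWWWWWWWWWWWbbbbb........................
201 .............bbbbbbbbbbbbbbbbbbbbbbbbbbbbbbbbbbbbbbbbbbbb.......................
204 .............bbbbbbbbbbbbbbbbbbbbbbbbbbbbbbbbbbbbbbbbbbbbb......................
207 .............bbbbbbbbbbbbbbbbbbbbbbbbbbbbbbbbbbbbbbbbbbbbbbb....................
210 .............bbbbbb.gggggggggggggggggggggggggbbbbbbbbbbbbbbbb...................
213 .............bbbbbbbgggggggg
[... 985 characters left out ...]
..
249 ..g.....g.###bbb###g..g...gggggggggggggggWW.bbbbbbbbbbbbbbbbbb..................
252 ..........###bbb###g..gg.g.bbbbbbbbbbbbbgggbbgWWgbbbbbbbbbbbbb..................
255 .g...g....###bbb###g.g...g..ggggggWWWWWWWWWWWWWWgbbbbbbbbbbbb...................
258 .........g###bbb####.gg..g..ggggggggggggggggggWggbbbbbbbbbbbb...................
261 #######...###bbb####..#################################bbbbbb...................
264 #######..####bbb####..##################################bbbbb...................
267 #######g.####bbb####..###################################bbbb...................
-6 [[313.0, 213.0], [417.0, 213.0], [360.0, 200.0]]
0 [[313.0, 201.0], [419.0, 201.0], [361.0, 189.0]]
```

Blue reads level (tips row 217, wall row 202), its centre 7.5 mm ahead of the TCP. Carry it to slot 3 with margins.

Call:
move_arm([
  {"tx":1.6,"ty":2.9,"tz":0,"wx":0,"wy":0,"wz":0},
  {"tx":1.6,"ty":2.9,"tz":0,"wx":0,"wy":0,"wz":0},
  {"tx":1.6,"ty":2.9,"tz":0,"wx":0,"wy":0,"wz":0},
  {"tx":1.6,"ty":2.9,"tz":0,"wx":0,"wy":0,"wz":0},
  {"tx":1.6,"ty":2.9,"tz":0,"wx":0,"wy":0,"wz":0},
  {"tx":1.6,"ty":2.9,"tz":0,"wx":0,"wy":0,"wz":0},
  {"tx":1.6,"ty":2.9,"tz":0,"wx":0,"wy":0,"wz":0},
  {"tx":1.6,"ty":2.9,"tz":0,"wx":0,"wy":0,"wz":0},
  {"tx":1.4,"ty":2.9,"tz":0,"wx":0,"wy":0,"wz":-0.074},
  {"tx":0,"ty":0,"tz":0,"wx":0,"wy":0,"wz":0},
  {"tx":0,"ty":0,"tz":0,"wx":0,"wy":0,"wz":0},
  {"tx":0,"ty":0,"tz":0,"wx":0,"wy":0,"wz":0},
])

```text
time_s: 32.15
ee_pos: [433.1, 37.6, 129.8]
ee_rot: [-180.0, 0.0, -173.3]
force: [0.7, -0.4, -0.8]
gripper_width: 2.8
gripper_force: 40.0
```

```bash
python3 -c "
from h import *
to(bd(-20,15.5,40),-173.3)
f=grab_frame('wrist'); ascii(f,290,570,170,270,3,4)
print([proj(f,bd(x,y,z),True).round().tolist() for x,y,z in((-42,76,62),(-42,128,62),(0,76,62),(-42,76,12),(-42,180,62))])"
```

```text
t 32.15 pos [433.1  37.6 129.8] [-1.7999e+02  3.0000e-02 -1.7328e+02] F [ 0.7 -0.4 -0.8] w 2.8 | go [0.07 0.46 8.98] wz 0.0004
170 ................................................................##............................
174 ................................................................######........................
178 ................................yyyy.WWWWWWWWWWWgy.gggWWWWWWWWWgg######.......................
182 ................................yyyyYYYYYYYYYYYyyyyy.gggggggggggggg.###.......................
186 ................................yyyyy.g......yyyyyyyyyyggggggggggggggg#.......................
190 .............ggggg..ggggggg.ggggyyyyyYgggggg.yyyyyyyyyyyggggggg###ggg##g......................
194 .........bbbbgWWWWWWWWWWWWWWWWWWWbbb.ygggggggggyyyyyyyy.ggggggg##ggggg#g......................
198 .........bbbbgWWWWWWWWWWWWWWWWWWWWbbbb.........yyyyyyyY.ggggggg#ggggg##g......................
202 .........bbbbbbbbbbbbbbbbbbbbbbbbbbbbb.WgWWW.yyyyyyyyyYgggWgWg#ggg#gggg.......................
206 .........bbbbbbbbbbbbbbbbbbbbbbbbbbbbbbbWWWWWW.yyyyyyyYgggggggWgggggggg.......
[... 882 characters left out ...]
.....................gggg
246 .......##bb##....gggWWWWWWWWWbbbbbbbbbbbbbgg.YyyyyyyYggggggg#gggg#g#g....................ggggg
250 .......##bb##.....gggggggggggbbbbbbbbbbbbgYyYyyyyyyyYggggggggggggggg..........gg.........ggggg
254 .......##bb##...g.#ggWWWWWWWgWgWgbbbbbbbbyyyyyyyyyyy.ggggggggg#g#g#g.......g.ggg#.......gggggg
258 ...g.g.##bb##......ggggggggggggggbbbbbbbbyyyyyyyyyyYgggggggggggggg#g.....#..............gggggg
262 #####.###bb##g.######################bbbbyyyyyyyyyyYgggggggggggg#gg......##.........g...gggggg
266 #####.###bb##..#######################bbbyyyyyyyyyyYggggggggggggggg......##.........g...gggggg
[[397.0, 189.0], [455.0, 189.0], [393.0, 236.0], [384.0, 175.0], [504.0, 190.0]]
```

Call:
move_arm([
  {"tx":0,"ty":0,"tz":2.5,"wx":0,"wy":0,"wz":0},
  {"tx":0,"ty":0,"tz":2.5,"wx":0,"wy":0,"wz":0},
  {"tx":0,"ty":0,"tz":2.5,"wx":0,"wy":0,"wz":0},
  {"tx":0,"ty":0,"tz":1.2,"wx":0,"wy":0,"wz":0},
  {"tx":0,"ty":0,"tz":0.3,"wx":0,"wy":0,"wz":0},
  {"tx":0,"ty":0,"tz":0,"wx":0,"wy":0,"wz":0},
  {"tx":0,"ty":0,"tz":0,"wx":0,"wy":0,"wz":0},
  {"tx":0,"ty":0,"tz":0,"wx":0,"wy":0,"wz":0},
])

```text
time_s: 32.87
ee_pos: [434.1, 37.5, 40.8]
ee_rot: [-180.0, 0.1, -173.3]
force: [-0.4, -0.3, -1.6]
gripper_width: 3.0
gripper_force: 40.0
```

Call:
move_arm([
  {"tx":0,"ty":0,"tz":0.15,"wx":0,"wy":0,"wz":0},
  {"tx":0,"ty":0,"tz":0.15,"wx":0,"wy":0,"wz":0},
  {"tx":0,"ty":0,"tz":0,"wx":0,"wy":0,"wz":0},
  {"tx":0,"ty":0,"tz":0,"wx":0,"wy":0,"wz":0},
])

```text
time_s: 33.2
ee_pos: [433.0, 37.9, 37.1]
ee_rot: [180.0, 0.0, -173.3]
force: [-0.3, -0.7, -1.1]
gripper_width: 2.6
gripper_force: 40.0
```

Not touching yet; lower on, then slacken.

Call:
move_arm([
  {"tx":0,"ty":0,"tz":0.15,"wx":0,"wy":0,"wz":0},
  {"tx":0,"ty":0,"tz":0.15,"wx":0,"wy":0,"wz":0},
  {"tx":0,"ty":0,"tz":0,"wx":0,"wy":0,"wz":0},
  {"tx":0,"ty":0,"tz":0,"wx":0,"wy":0,"wz":0},
])

```text
time_s: 33.53
ee_pos: [432.7, 37.8, 35.0]
ee_rot: [-180.0, 0.0, -173.3]
force: [-3.7, -1.5, 12.0]
gripper_width: 2.5
gripper_force: 40.0
```

Call:
move_arm([
  {"tx":0,"ty":0,"tz":0,"wx":0,"wy":0,"wz":0},
  {"tx":0,"ty":0,"tz":0,"wx":0,"wy":0,"wz":0},
  {"tx":0,"ty":0,"tz":0,"wx":0,"wy":0,"wz":0},
  {"tx":0,"ty":0,"tz":0,"wx":0,"wy":0,"wz":0},
], force=3, gripper=0)

```text
time_s: 33.87
ee_pos: [433.1, 37.9, 34.1]
ee_rot: [180.0, 0.0, -173.3]
force: [-0.1, -0.4, 2.7]
gripper_width: 3.0
gripper_force: 3.0
```

Call:
move_arm([
  {"tx":0,"ty":0,"tz":0,"wx":0,"wy":0,"wz":0},
  {"tx":0,"ty":0,"tz":0,"wx":0,"wy":0,"wz":0},
  {"tx":-0.4,"ty":0,"tz":0,"wx":0,"wy":0,"wz":0},
  {"tx":-0.3,"ty":0,"tz":0,"wx":0,"wy":0,"wz":0},
  {"tx":0,"ty":0,"tz":0,"wx":0,"wy":0,"wz":0},
  {"tx":0,"ty":0,"tz":0,"wx":0,"wy":0,"wz":0},
], gripper=1.6)

```text
time_s: 34.37
ee_pos: [440.2, 38.7, 33.8]
ee_rot: [180.0, 0.0, -173.3]
force: [0.2, 0.9, 0.7]
gripper_width: 16.1
gripper_force: 0.0
```

```bash
python3 -c "
from h import *
to(bd(0,25.5,33),-173.3)
f=grab_frame('wrist'); ascii(f,290,470,180,270,3,4)
print([proj(f,bd(x,y,z),True).round().tolist() for x,y,z in((-52,8,62),(-52,60,62),(-52,30,40),(-42,76,62))])"
```

```text
t 34.3667 pos [440.2  38.7  33.8] [ 179.99    0.   -173.28] F [0.2 0.9 0.7] w 16.1 | go [-1.22  1.43  0.08] wz 0.0003
180 ..........##gg.ggg.g.................................gWWWWWW
184 .........bbbbgWWWWWWWWWWWWWWWWWWWgbbb.......................
188 .........bbbb.WWWWWWWWWWWWWWWWWWWWbbbb......................
192 .........bbbbbbbbbbbbbbbbbbbbbbbbbbbbbbb....................
196 .........bbbbbbbbbbbbbbbbbbbbbbbbbbbbbbbb.yyyyygWggggggg....
200 .........bbbbgggggggggggggggggbbbbbbbbbbbbgyyyyygWWWWWWWWWWW
204 .........bbbb.ggggggggggggggggbbbbbbbbbbbbbbyyyyyy..........
208 .........bbbbbbbb.ggggggggggggggggbbbbbbbbbyyyyyyYYYYYYYYYYY
212 .........bbbbbbbb.ggggggggggggggggbbbbbbbbbyyyyyyy.........y
216 .........bbbbbbbbbbbbbbbbbbbggbbggbbbbbbbbbyyyyyyyyygggggggy
220 .........bbbbggggggggggggWggWgbbbbbbbbbbbbbyyyyyyyyyyggggggg
224 .........bbbbbbbbbbbbbbbbbb.ggbgg.bbbbbbbbbyyyyyyyyYYggggggg
228 .g.#.....bbbbbbb..gWWWWWWWWWWgWgWgbbbbbbbbbyyyyyyyyYYgggggyy
232 .g.##....bbbbbb#g...ggggggggggggggbbbbbbbb.yyyyyyyyYYgWWWWyy
236 ...##....bbbbg###...ggggggggWgbbbbbbbbbbbbgyyyyyyyyYgggggg..
240 ...##....bbbbg###....gggggggggbbbbbbbbbbbbyyyyyyyyyYWWWWWWWW
244 ...##....bbbbbb##......gggggg#ggWbbbbbbbbbyyyyyyyyYYWggggggg
248 g.###....bbbbbb##.....gWWWWWWWggWbbbbbbbbbyyyyyyyyYYWWWWWyYy
252 g.###....bbbbbb###gg..gbbbbggbbggbbbbbbbbbyyyyyyyyY.WWWWg..y
256 .g###....bbbbg####....gggWWWWbbbbbbbbbbbbbyyyyyyyyYWWWWWWWWW
260 g.###....bbbbbb###.....gbbbggbgg###########yyyyyyYYWWWWggg.y
264 ..###....bbbbb####....######################yyyyyYYWWWWWYyYY
268 g####....bbbbb####....#######################yyyyY.WWWgg...y
[[310.0, 204.0], [414.0, 204.0], [351.0, 192.0], [441.0, 222.0]]
```

Blue stands level, front at x ≈ −52. Grip, push +y about 12 mm, then +x about 10 mm, then settle.

Call:
move_arm([
  {"tx":0,"ty":0,"tz":0,"wx":0,"wy":0,"wz":0},
  {"tx":0,"ty":0,"tz":0,"wx":0,"wy":0,"wz":0},
  {"tx":0,"ty":0,"tz":0,"wx":0,"wy":0,"wz":0},
  {"tx":0,"ty":0,"tz":0,"wx":0,"wy":0,"wz":0},
  {"tx":0,"ty":0,"tz":-0.1,"wx":0,"wy":0,"wz":0},
  {"tx":-0.3,"ty":0.4,"tz":0,"wx":0,"wy":0,"wz":0},
  {"tx":-0.3,"ty":0.4,"tz":0,"wx":0,"wy":0,"wz":0},
  {"tx":-0.3,"ty":0.4,"tz":0,"wx":0,"wy":0,"wz":0},
  {"tx":-0.2,"ty":0,"tz":0,"wx":0,"wy":0,"wz":0},
  {"tx":0,"ty":0,"tz":0,"wx":0,"wy":0,"wz":0},
  {"tx":0,"ty":0,"tz":0,"wx":0,"wy":0,"wz":0},
], gripper=0, force=20)

```text
time_s: 35.33
ee_pos: [447.8, 52.2, 34.4]
ee_rot: [180.0, -0.2, -173.3]
force: [-3.4, 1.6, -0.8]
gripper_width: 3.0
gripper_force: 20.0
```

Call:
move_arm([
  {"tx":-0.2,"ty":0,"tz":0,"wx":0,"wy":0,"wz":0},
  {"tx":-0.2,"ty":0,"tz":0,"wx":0,"wy":0,"wz":0},
  {"tx":0,"ty":0,"tz":0,"wx":0,"wy":0,"wz":0},
  {"tx":0,"ty":0,"tz":0,"wx":0,"wy":0,"wz":0},
])

```text
time_s: 35.67
ee_pos: [447.9, 52.0, 34.2]
ee_rot: [180.0, -0.6, -173.3]
force: [-11.4, 0.7, 7.9]
gripper_width: 2.8
gripper_force: 20.0
```

```bash
python3 -c "
from h import *
to(bd(0,25.5,33),-173.3)"
```

```text
t 35.6667 pos [447.9  52.   34.2] [ 179.96   -0.64 -173.27] F [-11.4   0.7   7.9] w 2.8 | go [-0.3   0.2   0.12] wz 0.0005
```

Call:
move_arm([
  {"tx":0.5,"ty":0.15,"tz":0,"wx":0,"wy":0,"wz":0},
  {"tx":0,"ty":0.2,"tz":0,"wx":0,"wy":0,"wz":0},
  {"tx":0,"ty":0.15,"tz":0,"wx":0,"wy":0,"wz":0},
  {"tx":0,"ty":0,"tz":0,"wx":0,"wy":0,"wz":0},
  {"tx":0,"ty":0,"tz":0,"wx":0,"wy":0,"wz":0},
])

```text
time_s: 36.08
ee_pos: [447.5, 53.9, 34.9]
ee_rot: [-179.7, -0.1, -173.2]
force: [-3.5, -14.0, 0.8]
gripper_width: 2.9
gripper_force: 20.0
```

Call:
move_arm([
  {"tx":0.1,"ty":-0.2,"tz":0,"wx":0,"wy":0,"wz":0},
  {"tx":0,"ty":0,"tz":0,"wx":0,"wy":0,"wz":0},
  {"tx":0,"ty":0,"tz":0,"wx":0,"wy":0,"wz":0},
])

```text
time_s: 36.33
ee_pos: [447.5, 54.0, 35.0]
ee_rot: [-179.9, 0.0, -173.3]
force: [-1.6, -6.7, 0.5]
gripper_width: 3.2
gripper_force: 20.0
```

Call:
move_arm([
  {"tx":0,"ty":0,"tz":0,"wx":0,"wy":0,"wz":0},
  {"tx":0,"ty":0,"tz":0,"wx":0,"wy":0,"wz":0},
  {"tx":0,"ty":0,"tz":0,"wx":0,"wy":0,"wz":0},
  {"tx":0,"ty":0,"tz":0,"wx":0,"wy":0,"wz":0},
  {"tx":0,"ty":0,"tz":-2.0,"wx":0,"wy":0,"wz":0},
  {"tx":0,"ty":0,"tz":-3.0,"wx":0,"wy":0,"wz":0},
  {"tx":-2.0,"ty":0,"tz":-3.0,"wx":0,"wy":0,"wz":0},
  {"tx":-3.0,"ty":0,"tz":-3.0,"wx":0,"wy":0,"wz":0},
  {"tx":-3.0,"ty":0,"tz":-3.0,"wx":0,"wy":0,"wz":0},
  {"tx":-2.0,"ty":0,"tz":-3.0,"wx":0,"wy":0,"wz":0},
  {"tx":0,"ty":0,"tz":0,"wx":0,"wy":0,"wz":0},
  {"tx":0,"ty":0,"tz":0,"wx":0,"wy":0,"wz":0},
], gripper=2.2)

```text
time_s: 37.33
ee_pos: [547.1, 66.6, 205.3]
ee_rot: [180.0, 0.2, -173.3]
force: [-0.5, 0.8, -0.9]
gripper_width: 21.9
gripper_force: 0.0
```

```bash
python3 -c "
from h import *
f=[grab_frame('wrist') for _ in range(3)][-1]
to(bd(0,-60,120),-173.3)
ascii(f,150,500,40,160,4,4)
for x in(-42,42,54): print([proj(f,bd(x,y,62),True).round().tolist() for y in (24,76,128,180)])
print([proj(f,bd(0,y,98),True).round().tolist() for y in (-74,-89)])"
```

```text
t 37.4833 pos [543.6  66.1 202.4] [ 179.98   -0.19 -173.28] F [-0.5 -0.1 -0.2] w 21.9 | go [ 9.35 -8.64  8.27] wz 0.0004
40 ........................................................................................
44 ........................................................................................
48 ........................................................................................
52 ................ggggggg#WWWWWWWWWWWWWWWWWWWWWWWWWWWWWWWWWWWWWg..........................
56 ............Wg....ggggg#gWWWWWWggg.................ggWWWWWWWWWWWWWWWWWWW................
60 .....WWWWWWWWg............................b...........bY..........gWWWWWWWW.............
64 WWWWWWWWg.................................bbbbbbbbbbbbbYYY........y........##...........
68 WW........................................bbbbbbbbbbbbbYyyyyyyyyyyy.gggg...###..........
72 ..........................................bbbbbbbbbbbbbYyyyyyyyyyyy.#####gggggg.........
76 ..........................................bbgggggggbbbbYgggWW.yyyyy.gggggg##ggg.........
80 ...........###b#..........................bbb.gggggggbbY
[... 1319 characters left out ...]
g..........
140 ..........................................bbbbbbbbbbbbbYYYYYYYYYYYYggggggggggg..........
144 ...........................................bbbbbbbbbbb..YYYYYYYYYY..gggggggggg..........
148 ...........................................bbbbbbbbbbb.yYYYYYYYYYY..ggggggggg...........
152 ...........................................bbbbbbbbbbb.yYYYYYYYYYY.gggggggggg...........
156 ............................................................................g...........
[[315.0, 59.0], [367.0, 60.0], [417.0, 64.0], [462.0, 69.0]]
[[315.0, 142.0], [366.0, 143.0], [415.0, 144.0], [459.0, 146.0]]
[[315.0, 154.0], [366.0, 154.0], [414.0, 155.0], [458.0, 157.0]]
[[207.0, 104.0], [192.0, 105.0]]
```

All three bins are level, flush and butted. Now the stop fin (u 194–218, rows 79–113).

```bash
python3 - <<'E'
from h import *
f=grab_frame('wrist')
a=cv2.cvtColor(f['color'],cv2.COLOR_RGB2HSV)[70:125,180:230]
m=(a[...,2]<75); k,l,s,c=cv2.connectedComponentsWithStats(m.astype('u1')); i=1+s[1:,4].argmax(); x,y,w,h,_=s[i]; print(x+180,y+70,w,h)
t=np.radians(YB)
for u,v in((x+179.5,y+70+h/2),(x+179.5+5,y+69.5),(x+179.5+5,y+69.5+h)):
    p=onz(f,u,v,98,True)[:2]; d=p-O; print(p.round(1),round(d@[np.cos(t),np.sin(t)],1),round(d@[-np.sin(t),np.cos(t)],1))
to(bd(-2,-80,125),-173.3)
E
```

```text
194 79 25 36
[456.1 -58.6] -7.8 -87.3
[438.6 -55.3] -24.7 -81.9
[472.2 -52.2] 9.0 -82.8
t 37.5333 pos [543.6  66.1 202.3] [ 179.99   -0.2  -173.28] F [-0.4 -0.6 -0.3] w 22.0 | go [  9.55 -10.63   7.77] wz 0.0004
```

Call:
move_arm([
  {"tx":2.5,"ty":-2.7,"tz":0,"wx":0,"wy":0,"wz":0},
  {"tx":2.5,"ty":-2.7,"tz":0,"wx":0,"wy":0,"wz":0},
  {"tx":2.5,"ty":-2.7,"tz":0,"wx":0,"wy":0,"wz":0},
  {"tx":2.6,"ty":-2.5,"tz":0,"wx":0,"wy":0,"wz":0},
  {"tx":0,"ty":0,"tz":3.0,"wx":0,"wy":0,"wz":0},
  {"tx":0,"ty":0,"tz":3.0,"wx":0,"wy":0,"wz":0},
  {"tx":0,"ty":0,"tz":1.8,"wx":0,"wy":0,"wz":0},
  {"tx":0,"ty":0,"tz":0,"wx":0,"wy":0,"wz":0},
  {"tx":0,"ty":0,"tz":0,"wx":0,"wy":0,"wz":0},
  {"tx":0,"ty":0,"tz":0,"wx":0,"wy":0,"wz":0},
  {"tx":0,"ty":0,"tz":0,"wx":0,"wy":0,"wz":0},
], gripper=5.0)

```text
time_s: 38.45
ee_pos: [458.3, -50.9, 127.0]
ee_rot: [-180.0, 0.1, -173.3]
force: [-0.0, 0.3, 0.7]
gripper_width: 49.9
gripper_force: 0.0
```

```bash
python3 -c "
from h import *
to(bd(-8,-80,66),-173.3)"
```

```text
t 38.45 pos [458.3 -50.9 127. ] [-1.7997e+02  1.4000e-01 -1.7327e+02] F [-0.   0.3  0.7] w 49.9 | go [ 0.35 -0.01  6.1 ] wz 0.0006
```

Descend, close on the fin, then slide +y. The stop face is at y ≈ −72 and the row's end at 24, about 96 mm.

Call:
move_arm([
  {"tx":0.3,"ty":0,"tz":2.0,"wx":0,"wy":0,"wz":0},
  {"tx":0,"ty":0,"tz":2.0,"wx":0,"wy":0,"wz":0},
  {"tx":0,"ty":0,"tz":1.5,"wx":0,"wy":0,"wz":0},
  {"tx":0,"ty":0,"tz":0.4,"wx":0,"wy":0,"wz":0},
  {"tx":0,"ty":0,"tz":0,"wx":0,"wy":0,"wz":0},
  {"tx":0,"ty":0,"tz":0,"wx":0,"wy":0,"wz":0},
])

```text
time_s: 38.95
ee_pos: [455.3, -51.3, 67.8]
ee_rot: [-180.0, 0.1, -173.3]
force: [0.0, 0.7, 0.0]
gripper_width: 50.1
gripper_force: 0.0
```

Call:
move_arm([
  {"tx":0,"ty":0,"tz":0,"wx":0,"wy":0,"wz":0},
  {"tx":0,"ty":0,"tz":0,"wx":0,"wy":0,"wz":0},
  {"tx":0,"ty":0,"tz":0,"wx":0,"wy":0,"wz":0},
  {"tx":0,"ty":0,"tz":0,"wx":0,"wy":0,"wz":0},
  {"tx":0,"ty":0,"tz":0,"wx":0,"wy":0,"wz":0},
  {"tx":0,"ty":0,"tz":0,"wx":0,"wy":0,"wz":0},
  {"tx":0,"ty":0,"tz":0,"wx":0,"wy":0,"wz":0},
], gripper=0, force=20)

```text
time_s: 39.53
ee_pos: [454.6, -51.5, 67.1]
ee_rot: [-180.0, 0.0, -173.3]
force: [1.0, -1.6, 2.1]
gripper_width: 14.2
gripper_force: 20.0
```

Call:
move_arm([
  {"tx":0,"ty":0.8,"tz":0,"wx":0,"wy":0,"wz":0},
  {"tx":0,"ty":0.8,"tz":0,"wx":0,"wy":0,"wz":0},
  {"tx":0,"ty":0.8,"tz":0,"wx":0,"wy":0,"wz":0},
  {"tx":0,"ty":0.8,"tz":0,"wx":0,"wy":0,"wz":0},
  {"tx":0,"ty":0.8,"tz":0,"wx":0,"wy":0,"wz":0},
  {"tx":0,"ty":0.8,"tz":0,"wx":0,"wy":0,"wz":0},
  {"tx":0,"ty":0.8,"tz":0,"wx":0,"wy":0,"wz":0},
  {"tx":0,"ty":0.8,"tz":0,"wx":0,"wy":0,"wz":0},
  {"tx":0,"ty":0.8,"tz":0,"wx":0,"wy":0,"wz":0},
  {"tx":0,"ty":0.8,"tz":0,"wx":0,"wy":0,"wz":0},
  {"tx":0,"ty":0.8,"tz":0,"wx":0,"wy":0,"wz":0},
  {"tx":0,"ty":0,"tz":0,"wx":0,"wy":0,"wz":0},
])

```text
time_s: 40.53
ee_pos: [444.3, 38.0, 67.1]
ee_rot: [179.9, 0.1, -173.2]
force: [0.9, 1.1, 5.5]
gripper_width: 13.9
gripper_force: 20.0
```

```bash
python3 -c "
from h import *
to(bd(-8,16,66),-173.3)"
```

```text
t 40.5333 pos [444.3  38.   67.1] [ 1.7993e+02  6.0000e-02 -1.7324e+02] F [0.9 1.1 5.5] w 13.9 | go [-0.02  0.6   0.11] wz 0.001
```

Call:
move_arm([
  {"tx":0,"ty":0,"tz":0,"wx":0,"wy":0,"wz":0},
  {"tx":0,"ty":0.2,"tz":0,"wx":0,"wy":0,"wz":0},
  {"tx":0,"ty":0.2,"tz":0,"wx":0,"wy":0,"wz":0},
  {"tx":0,"ty":0.1,"tz":0,"wx":0,"wy":0,"wz":0},
  {"tx":0,"ty":0,"tz":0,"wx":0,"wy":0,"wz":0},
  {"tx":0,"ty":0,"tz":0,"wx":0,"wy":0,"wz":0},
])

```text
time_s: 41.03
ee_pos: [443.8, 41.8, 67.1]
ee_rot: [180.0, 0.1, -173.3]
force: [0.4, 0.5, 5.8]
gripper_width: 14.0
gripper_force: 20.0
```

Call:
move_arm([
  {"tx":0,"ty":0.2,"tz":0,"wx":0,"wy":0,"wz":0},
  {"tx":0,"ty":0.2,"tz":0,"wx":0,"wy":0,"wz":0},
  {"tx":0,"ty":0,"tz":0,"wx":0,"wy":0,"wz":0},
  {"tx":0,"ty":0,"tz":0,"wx":0,"wy":0,"wz":0},
])

```text
time_s: 41.37
ee_pos: [443.5, 44.0, 67.1]
ee_rot: [-179.8, 0.0, -173.2]
force: [1.0, -7.6, 4.9]
gripper_width: 13.5
gripper_force: 20.0
```

```bash
python3 -c "
from h import *
to(bd(-8,16,66),-173.3)"
```

```text
t 41.3667 pos [443.5  44.   67.1] [-1.7985e+02  5.0000e-02 -1.7320e+02] F [ 1.  -7.6  4.9] w 13.5 | go [-0.02 -0.01  0.11] wz 0.0018
```

Call:
move_arm([
  {"tx":0,"ty":0.2,"tz":0,"wx":0,"wy":0,"wz":0},
  {"tx":0,"ty":0,"tz":0,"wx":0,"wy":0,"wz":0},
  {"tx":0,"ty":0,"tz":0,"wx":0,"wy":0,"wz":0},
])

```text
time_s: 41.62
ee_pos: [443.5, 44.0, 67.1]
ee_rot: [-179.6, 0.0, -173.1]
force: [2.5, -18.0, 4.5]
gripper_width: 14.0
gripper_force: 20.0
```

Call:
move_arm([
  {"tx":0,"ty":0,"tz":0,"wx":0,"wy":0,"wz":0},
  {"tx":0,"ty":0,"tz":0,"wx":0,"wy":0,"wz":0},
  {"tx":0,"ty":0,"tz":0,"wx":0,"wy":0,"wz":0},
  {"tx":0,"ty":0,"tz":0,"wx":0,"wy":0,"wz":0},
  {"tx":0,"ty":0,"tz":-2.0,"wx":0,"wy":0,"wz":0},
  {"tx":0,"ty":0,"tz":-3.0,"wx":0,"wy":0,"wz":0},
  {"tx":-2.0,"ty":0,"tz":-3.0,"wx":0,"wy":0,"wz":0},
  {"tx":-3.0,"ty":0,"tz":-3.0,"wx":0,"wy":0,"wz":0},
  {"tx":-3.0,"ty":0,"tz":-2.0,"wx":0,"wy":0,"wz":0},
  {"tx":-2.0,"ty":0,"tz":0,"wx":0,"wy":0,"wz":0},
  {"tx":0,"ty":0,"tz":0,"wx":0,"wy":0,"wz":0},
  {"tx":0,"ty":0,"tz":0,"wx":0,"wy":0,"wz":0},
], gripper=4.0)

```text
time_s: 42.62
ee_pos: [541.5, 59.2, 195.5]
ee_rot: [180.0, -0.1, -173.2]
force: [0.4, -1.1, -0.1]
gripper_width: 40.0
gripper_force: 0.0
```

```bash
python3 -c "
from h import *
f=[grab_frame('wrist') for _ in range(4)][-1]
to(bd(0,0,200),-173.3)
a=f['color'][20:180,230:510]; cv2.imwrite('pics/fin.png',cv2.cvtColor(cv2.resize(a,None,fx=2.8,fy=2.8,interpolation=cv2.INTER_CUBIC),cv2.COLOR_RGB2BGR))
for x in(-42,42,54): print([((proj(f,bd(x,y,62),True)-[230,20])*2.8).round().tolist() for y in (24,76,128,180)])"
```

```text
t 42.8167 pos [540.2  58.7 195.6] [ 1.7999e+02 -1.2000e-01 -1.7327e+02] F [ 0.9  0.4 -0.4] w 39.7 | go [ 8.95 -1.94 -0.42] wz 0.0005
[[257.0, 120.0], [407.0, 124.0], [548.0, 135.0], [675.0, 151.0]]
[[257.0, 358.0], [403.0, 359.0], [541.0, 364.0], [665.0, 370.0]]
[[257.0, 391.0], [402.0, 392.0], [539.0, 396.0], [662.0, 400.0]]
```

View pics/fin.png

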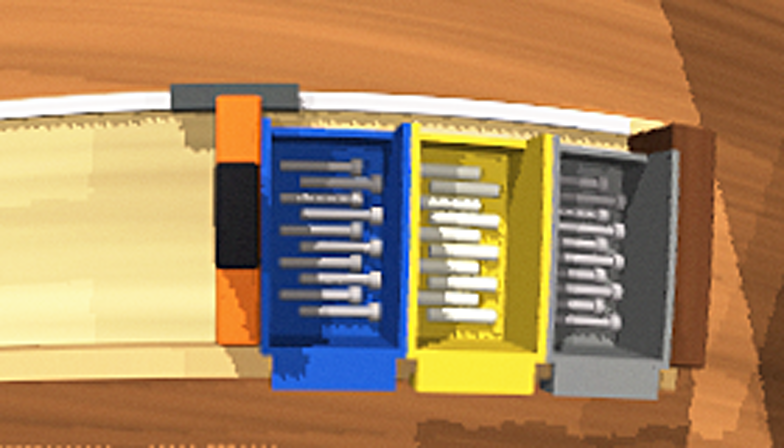

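The picture shows the blue, yellow and grey bins level and butted between the stop (crop u 215–265) and the end block (u 680). Fronts and lips lie on the predicted lines. Handing in.

```bash
python3 -c "
from workcell import env
print(env.job_done())"
```

```text
the job is handed in; nothing more can be done
None
```

The yellow and blue rail bins (the only two hanging) now stand level on the board with the grey one, flush to the fence and butted from the end block. The orange stop is closed against the blue bin, and I handed the job in at about 43 s; no verdict came back.

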